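# Compare two dowel holes with a depth gauge

## Robot

A 6-joint arm with a two-finger parallel gripper is mounted at the origin on the work surface. World frame = base frame: x ahead of the robot, y to its left, z up, the work surface at z = 0. Lengths are in m, angles in rad, forces in N, time in s.
With the tool pointing down it reaches from about 0.35 to 0.85 m from the base axis. Payload 8.1 kg.
Tool frame: the origin (TCP) lies on the centre line of the jaws, within the pads' length; the fingertips stand 19 mm ahead of it and the grasp point (between the pads) is the TCP (robot.tips_ahead is the distance from the TCP to the fingertips, in m); y points along the fingers, z is the direction in which the jaws open and shut, and the axes are right-handed (so a half turn about y gives the same grasp; the last joint's range is limited). The gripper opens to 93 mm and grips with 3 to 60 N. Pads are 15 mm wide; open, the fingers measure 128 mm over their backs; the gripper's body (75 mm by 188 mm) begins 65 mm behind the grasp point.
Start: joints at [1.072, 0.13, 1.488, -0, 1.523, -0.085], TCP at [0.241, 0.549, 0.238] pointing down, gripper open.
Joint ranges: [-2.96, 2.96], [-0.89, 2.26], [0.02, 2.5], [-1.34, 4.48], [0, 2.73], [-2.66, 2.66]. Speed limits (rad/s): [2.39, 2.39, 2.79, 3.14, 3.14, 3.14].

## Interface

Orientations are given as a rotation vector (axis times angle).
In Python, from plant import robot, imaging, models gives the robot as it stands.
- The arm moves only by the tool carry_out, never from a script. Its argument "motion" is one flat list of numbers, 7 for each row, row after row: the shift along the tool's x, y, z in m, then the turn, a rotation vector about the tool's x, y, z in degrees, then the opening, from -1 (shut) to 1 (fully open). A call has exactly 5 rows; each row shifts and turns the pose as measured when the row begins, along the tool's axes as they then stand; what a row does not reach is not made up. A row lasts 1/10 s, in which the tool goes at most 50 mm and 8.59 degrees, less where a joint would pass 70% of its speed; a pose out of reach is approached as far as the arm can. A call is refused whole if a number of a shift passes 0.05 or a number of a turn 8.59, either way. A call with a gripper value outside its range is refused whole. The fingers move at their own pace and stop on an object; "squeeze" is the grip in N (left out, the last holds). Time passes only in rows, so rows that do not move let the fingers close, or fill a call up. It gives the time, the measured TCP pose, the force and the opening at its end, in the units of the state.
- robot.read_state(): the state, without advancing time (a new reading comes with each control period).
- imaging.read_camera(name): name is "side" or "top" or "wrist"; returns the picture (480x640x3 uint8, blue, green, red); there is no depth.
- imaging.camera_model(name): a dict with "K" (3x3 intrinsics, pixels), "position" and "orientation" of the camera in the world. Camera axes: x right, y down, z forward; pixel columns grow to the right and rows downward; lengths in m; the calibration is good to about 2 mm. The wrist camera is an equidistant fisheye: a pixel r from the principal point sees the ray r / f radians off the axis. A picture is of the moment at which its call begins: read the wrist's pose just before it. camera_model takes no time and is no camera call; for the wrist camera it gives the pose at the moment of the call.
- robot.close_job(): hands the job in, once; it reports no verdict.
Trained networks look in the newest picture that a camera, given by its name, has taken for a name from the list of things; names that differ only in an ending like _2 or _b are one class to them, and where a whole thing is asked for, a point or a joint stands for the part that bears it (a point fixed in the world has none). Each returns a list of dicts, best first, with "confidence" (0 to 1); they miss things now and then, are a little off and sometimes report something else, mostly with a low value. They report only what shows in the picture. A call takes as long as a camera call. They do not tell look-alikes from the thing itself.
- models.outline_of(camera, thing): "pixels" (480x640 bool, what is visible of it) and "pixel" ([column, row] in pixels, amid what is visible of it).
The state is a dict: "t": time; "q": joint angles; "dq": joint speeds; "joint_torque": joint torques, N m; "tool_pos": TCP position; "orientation": TCP orientation; "force": force on the tool from outside, world axes, zero at the start; "wrist_torque": the same for the moment, N m; "opening": finger opening in m.
Only numpy, scipy, OpenCV 4.12 (cv2) and the standard library are available. Lean on these libraries where they do the work, as an engineer would, in place of code of your own. Each camera call takes 0.05 s, during which the arm holds its last target.

## Task

Use the depth gauge from the rack to compare the two drilled holes: push it straight down until it bottoms first in the tall block's hole, then in the long plank's, each time leaning on it with about 1 kg (10 to 15 N) for a moment and never more than 2.5 kg (25 N). Its snug ring is pushed up the rod by the wood and stays at the deepest reading; leave the gauge standing fully home in the deeper hole with the ring resting on the wood (either hole if they are within 2 mm of each other), so that I can drill the other one to match. Do not disturb the jar, the mallet or the plane.

Things in the scene. Friction and masses are not known exactly. Their poses are not given: they have to be found in the camera images.
- gauge: depth gauge, 140 mm tall, 140 g, hanging upright in the rack at the start. Origin at the centre of the rod's lower tip, z up along the rod. Steel rod 10 mm diameter from 0 to 86 mm with a 3 mm tapered tip (flat end 6 mm across) and dark line marks every 10 mm; brass flange 36 mm diameter, 86 to 92 mm; round wooden handle 24 mm diameter, 92 to 140 mm, to be gripped from above.
- gauge_tip (a point): the centre of the gauge rod's lower tip
- gauge_handle (a point): middle of the gauge's round wooden handle, on its axis, 116 mm above the tip: where to grip
- ring (a joint): how far (m) the brass ring has slid up the gauge's rod: its underside is 10 mm + this value above the tip (limits 0 to 60 mm). Starts at 0 to 6 mm. The ring is 22 mm in diameter and 8 mm high, slides on the rod against 3 N of friction either way, and stays where it is left.
- ring_face (a point): centre of the underside of the gauge's sliding ring
- rack: dark wooden tool rack fixed to the bench: rail 70 x 130 mm (x, y), 15 mm thick, its top 105 mm above the bench, on two feet at its y ends. The gauge's rod passes through its 28 mm middle hole, the gauge's flange rests on the rail's top. Origin under its centre at bench level, z up.
- tall_block: square plywood block, 75 x 75 x 70 mm high, fixed to the bench; a blind vertical hole in the middle of its top. Origin at the centre of its underside, z up.
- tall_block_hole (a point): centre of the mouth of the tall block's hole, level with its top face: hole 13 mm in diameter with a small chamfer, 20 to 42 mm deep (unknown), rigid flat floor
- long_plank: long low wooden plank, 160 x 80 x 45 mm high (x, y, z), fixed to the bench; a blind vertical hole in its top, 35 mm from its middle towards its own +x end. Origin at the centre of its underside, z up.
- long_plank_hole (a point): centre of the mouth of the long plank's hole, level with its top face: hole 13 mm in diameter with a small chamfer, 20 to 42 mm deep (unknown, not the same as the other), rigid flat floor
- glue_jar: bystander: closed jar, 64 mm diameter, 90 mm high; origin at the centre of its underside
- mallet: bystander: hammer lying on the bench, 240 mm long along its own x
- block_plane: bystander: small hand plane, 150 x 45 mm, about 65 mm high; origin at the centre of its sole
Mind the look-alikes: they are no part of the job. What is shaped like the gauge but green is not meant.

How it is judged:
By the outcome, as a careful person would: the job done as asked, in the order asked, and still so for the second after the job is handed in, with the robot touching nothing.
It also fails if it takes over 70 s, if anything falls off the work surface, if the arm or the gripper's body presses on something with over 40 N, if the wrist force passes 120 N, or if a joint passes its speed limit or range.

## Working session

There is one attempt and no reset: what is moved stays moved. The work goes in short steps, Python scripts to look and compute and a tool call to move; the robot and the scene stay as the last step left them, time stands still between calls to the robot, and variables do not carry over. Pictures are saved under pics/ and viewed, and the job is handed in when it is done.

Besides the shell and the picture viewer there is one more tool, called as name(argument=value, ...) on one line, values as JSON. carry_out: Moves the arm, as the interface text tells. Its arguments: {"type":"object","properties":{"motion":{"type":"array","items":{"type":"number"}},"squeeze":{"type":"number"}},"required":["motion"]}

```bash
ls; mkdir -p pics
python3 - <<'E'
from plant import robot, imaging, models
import cv2, numpy as np
np.set_printoptions(precision=4,suppress=True)
s=robot.read_state(); print(s)
for n in ("side","top","wrist"):
    m=imaging.camera_model(n); print(n,m)
    im=imaging.read_camera(n); cv2.imwrite(f"pics/a_{n}.png",im)
E
```

```text
pics
{'t': 0.0, 'q': array([ 1.0716,  0.1312,  1.4893, -0.    ,  1.523 , -0.0854]), 'dq': array([ 0.001 , -0.0003, -0.001 , -0.0004,  0.0017,  0.0004]), 'joint_torque': array([  0.002 , -55.9853, -49.176 ,   0.0768,   0.0353,  -0.0001]), 'tool_pos': array([0.241 , 0.5489, 0.2366]), 'orientation': array([-1.5481,  0.3251, -0.3243]), 'force': array([0.2678, 0.6508, 0.3655]), 'wrist_torque': array([0.0042, 0.0117, 0.0631]), 'opening': 0.09321798852386072}
side {'K': array([[588.6578,   0.    , 317.0874],
       [  0.    , 588.6578, 245.1491],
       [  0.    ,   0.    ,   1.    ]]), 'position': array([ 0.0347, -0.653 ,  0.6485]), 'orientation': array([-2.0305,  0.7423, -0.3929])}
top {'K': array([[504.7103,   0.    , 313.5026],
       [  0.    , 504.7103, 236.2594],
       [  0.    ,   0.    ,   1.    ]]), 'position': array([0.4801, 0.0397, 1.2455]), 'orientation': array([-2.1469,  2.1754, -0.1346])}
wrist {'K': array([[371.6483,   0.    , 324.5685],
       [  0.    , 371.6483, 231.9721],
       [  0.    ,   0.    ,   1.    ]]), 'position': array([0.1715, 0.5788, 0.3836]), 'orientation': array([2.4333, 1.5884, 0.2146])}
```

View pics/a_top.png

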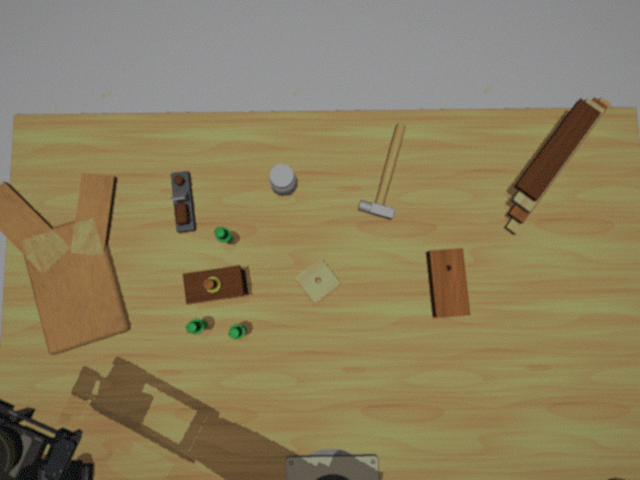

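View pics/a_side.png

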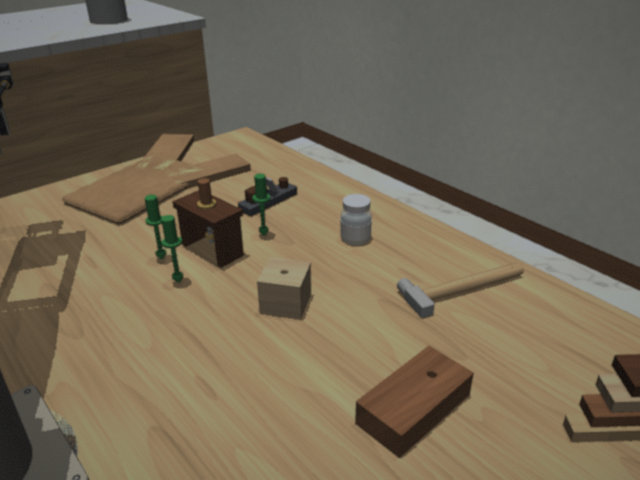

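View pics/a_wrist.png

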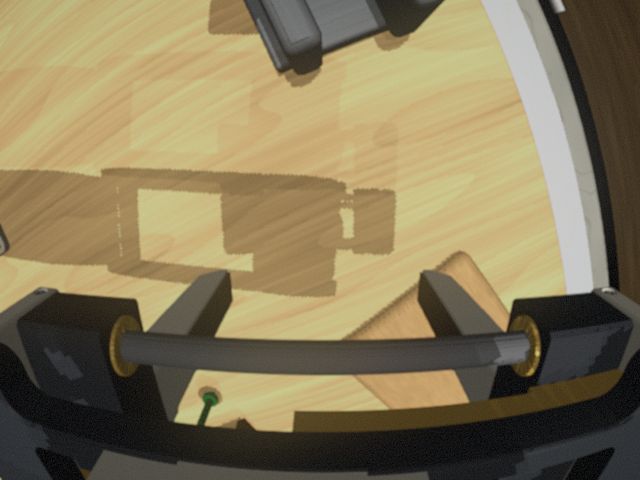

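```bash
cat > h.py <<'E'
from plant import robot, imaging, models
import cv2, numpy as np
from scipy.spatial.transform import Rotation as R
np.set_printoptions(precision=4,suppress=True)
def ray(m,px):
    K=m["K"]; u=(np.array(px,float)-[K[0,2],K[1,2]])/K[0,0]
    return R.from_rotvec(m["orientation"]).apply(np.array([u[0],u[1],1.0]))
def onz(m,px,z):
    d=ray(m,px); p=m["position"]; return p+d*(z-p[2])/d[2]
def proj(m,P):
    c=R.from_rotvec(m["orientation"]).inv().apply(np.atleast_2d(P)-m["position"]); K=m["K"]
    return c[:,:2]/c[:,2:]*K[0,0]+[K[0,2],K[1,2]]
def projf(m,P):
    c=R.from_rotvec(m["orientation"]).inv().apply(np.atleast_2d(P)-m["position"]); K=m["K"]
    rr=np.hypot(c[:,0],c[:,1]); th=np.arctan2(rr,c[:,2])
    return c[:,:2]/rr[:,None]*th[:,None]*K[0,0]+[K[0,2],K[1,2]]
def rayf(m,px):
    K=m["K"]; u=(np.array(px,float)-[K[0,2],K[1,2]])/K[0,0]; th=np.linalg.norm(u)
    d=np.array([*(u/th*np.sin(th)),np.cos(th)]); return R.from_rotvec(m["orientation"]).apply(d)
def tri(ps,ds):
    A=0;b=0
    for p,d in zip(ps,ds):
        d=d/np.linalg.norm(d); M=np.eye(3)-np.outer(d,d); A=A+M; b=b+M@p
    return np.linalg.solve(A,b)
E
python3 - <<'E'
from h import *
for n in ("top","side"):
    m=imaging.camera_model(n); im=imaging.read_camera(n)
    for th in ("gauge","rack","tall_block","long_plank","glue_jar","mallet","block_plane"):
        for r in models.outline_of(n,th):
            px=r["pixels"]; ys,xs=np.nonzero(px)
            c=im[px].mean(0)
            print(n,th,round(r["confidence"],2),r["pixel"],xs.min(),xs.max(),ys.min(),ys.max(),px.sum(),c, onz(m,r["pixel"],0.05)[:2])
            np.save(f"pics/{n}_{th}_{int(r['pixel'][0])}.npy",px)
print(R.from_rotvec(robot.read_state()["orientation"]).as_matrix())
t=cv2.imread("pics/a_top.png"); 
cv2.imwrite("pics/b1.png",cv2.resize(t[220:350,170:350],None,fx=4.4,fy=4.4,interpolation=cv2.INTER_CUBIC))
cv2.imwrite("pics/b2.png",cv2.resize(t[235:335,410:490],None,fx=6,fy=6,interpolation=cv2.INTER_CUBIC))
s=cv2.imread("pics/a_side.png")
cv2.imwrite("pics/b3.png",cv2.resize(s[165:325,140:320],None,fx=3.7,fy=3.7,interpolation=cv2.INTER_CUBIC))
cv2.imwrite("pics/b4.png",cv2.resize(s[340:460,350:480],None,fx=5,fy=5,interpolation=cv2.INTER_CUBIC))
E
```

```text
top gauge 0.64 [212.7, 283.3] 203 220 277 292 215 [ 43.1953  90.093  112.6093] [0.5161 0.2731]
top gauge 0.6 [223.5, 232.5] 214 231 227 242 222 [ 53.2658 106.1036  48.009 ] [0.6366 0.2487]
top gauge 0.48 [197.8, 323.2] 186 207 319 334 253 [ 51.0593 100.83    46.332 ] [0.4237 0.3069]
top gauge 0.48 [239.7, 331.9] 229 245 324 339 214 [ 58.3271 113.5093  51.8318] [0.4024 0.209 ]
top rack 0.59 [223.2, 287.9] 184 247 266 303 1678 [32.0602 53.593  84.0203] [0.505  0.2483]
top tall_block 0.98 [315.4, 278.4] 297 338 259 301 1020 [104.8755 146.8873 150.3275] [0.5244 0.0308]
top long_plank 0.8 [449.4, 286.8] 426 469 248 317 2554 [ 43.7725  77.204  118.3622] [ 0.5004 -0.285 ]
top long_plank 0.63 [184.3, 202.5] 171 195 171 233 1242 [55.149  63.0097 71.9646] [0.7105 0.3434]
top glue_jar 0.75 [280.6, 179.6] 269 295 164 195 677 [126.7105 128.9719 129.7282] [0.7638 0.1117]
top mallet 0.84 [382.9, 184.5] 359 404 124 219 1166 [ 94.7573 125.03   139.8928] [ 0.7486 -0.1354]
top block_plane 0.62 [185.3, 200.8] 170 195 171 232 1214 [55.1664 62.4267 71.1549] [0.7146 0.3411]
side gauge 0.8 [207.8, 198.7] 19
[... 509 characters left out ...]
0.6902 0.3004]
side tall_block 0.86 [287.5, 287.2] 257 311 258 319 2818 [ 75.6249  94.3985 104.4159] [0.5093 0.0064]
side long_plank 0.58 [411.6, 397.7] 355 473 347 457 7365 [46.1122 63.9864 89.4171] [ 0.4845 -0.3009]
side long_plank 0.47 [353.1, 218.8] 341 371 194 246 1450 [104.0655 105.9028 105.6883] [0.7532 0.1054]
side glue_jar 0.85 [353.6, 219.9] 340 372 193 245 1469 [104.4364 106.4826 106.3771] [0.7509 0.1014]
side mallet 0.73 [445.7, 287.0] 397 523 263 317 2189 [ 86.4239 103.9178 115.1402] [ 0.7138 -0.1687]
side block_plane 0.89 [273.2, 193.3] 238 297 177 216 981 [44.6983 47.8226 50.7013] [0.6969 0.304 ]
[[ 0.9156 -0.      0.4021]
 [-0.4021 -0.      0.9156]
 [ 0.     -1.     -0.    ]]
```

View pics/b1.png

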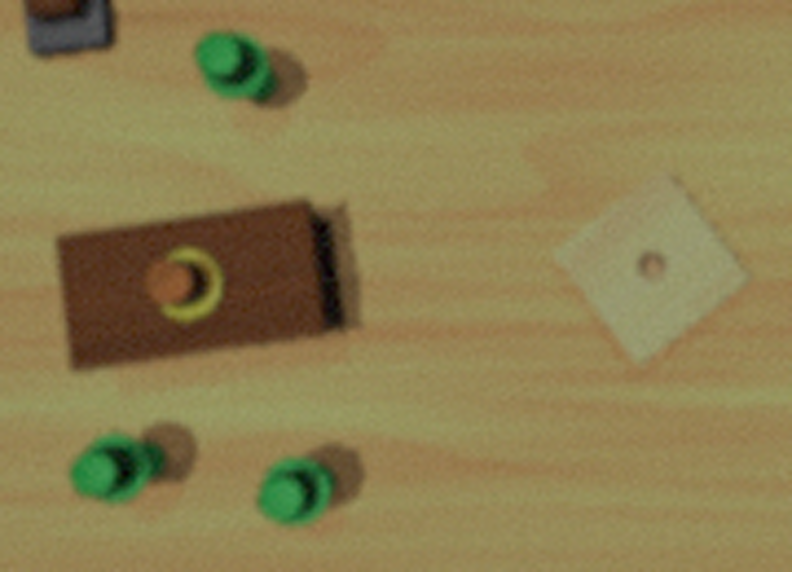

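View pics/b2.png

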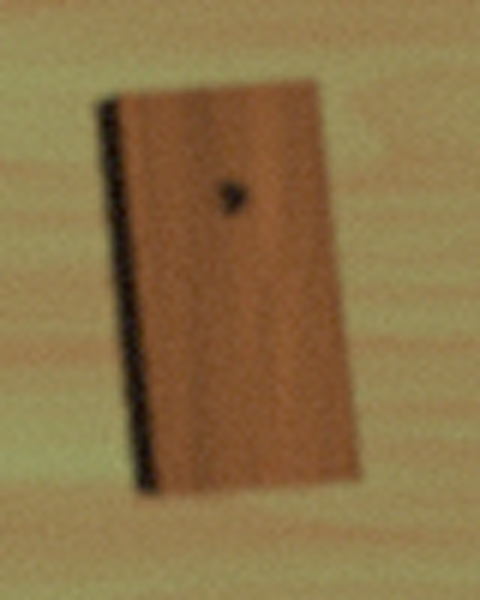

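View pics/b3.png

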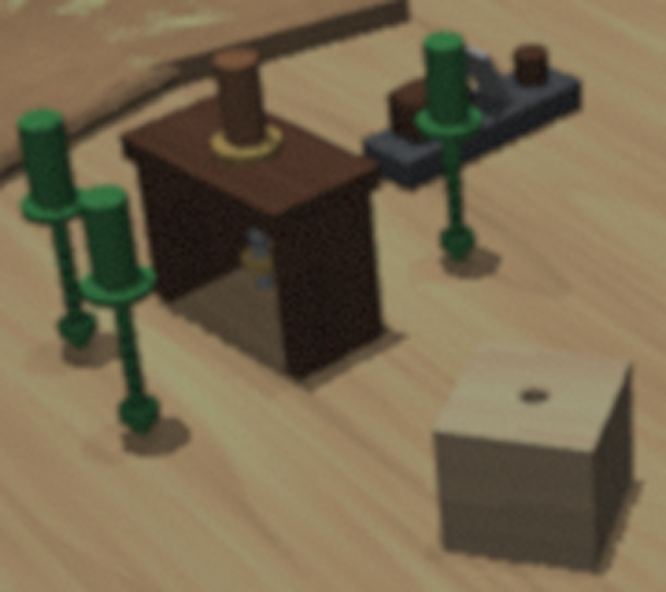

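View pics/b4.png

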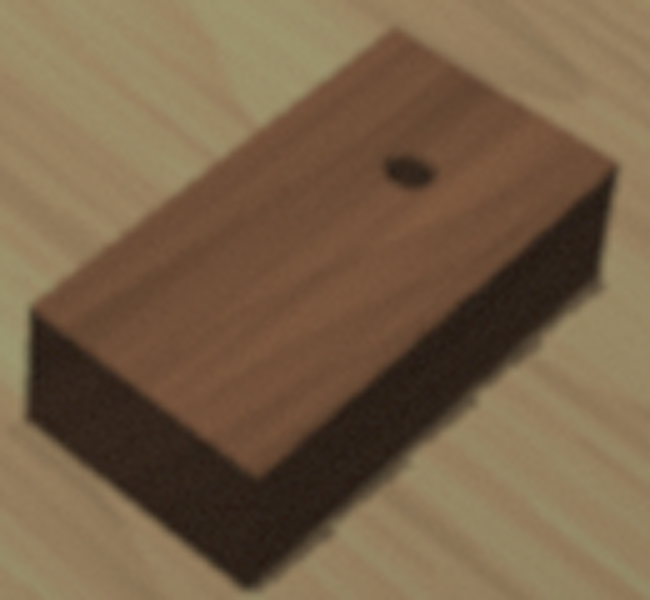

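Run:
```python
from h import *
T=imaging.camera_model("top");S=imaging.camera_model("side")
def f(x,y,s,ox,oy): return ((x+.5)/s-.5+ox,(y+.5)/s-.5+oy)
t1=lambda x,y:f(x,y,4.4,170,220); t2=lambda x,y:f(x,y,6,410,235); s1=lambda x,y:f(x,y,3.7,140,165); s2=lambda x,y:f(x,y,5,350,340)
for n,a,b,z in (("flange",t1(187,286),s1(246,143),.111),("htop",t1(168,281),s1(238,60),.159),("tall",t1(652,264),s1(534,396),.07),("plank",t2(231,196),s2(410,172),.045)):
    print(n,onz(T,a,z),onz(S,b,z),tri([T["position"],S["position"]],[ray(T,a),ray(S,b)]))
# corners
print("tall corners top", np.array([onz(T,t1(*c),.07)[:2] for c in((553,256),(670,174),(749,274),(641,364))]), )
print("mean",np.mean([onz(T,t1(*c),.07)[:2] for c in((553,256),(670,174),(749,274),(641,364))],0))
print("side", np.array([onz(S,s1(*c),.07)[:2] for c in((435,433),(483,347),(632,362),(595,451))]), np.mean([onz(S,s1(*c),.07)[:2] for c in((435,433),(483,347),(632,362),(595,451))],0))
c=np.array([onz(T,t2(*c),.045)[:2] for c in((119,97),(318,80),(361,481),(158,492))]);print("plank top",c,c.mean(0))
u=(c[0]+c[1]-c[2]-c[3]);print(c.mean(0)+.035*u/np.linalg.norm(u),np.linalg.norm(u)/2)
c=np.array([onz(S,s2(*c),.045)[:2] for c in((397,30),(617,165),(262,478),(35,310))]);print("plank side",c,c.mean(0))
u=(c[0]+c[1]-c[2]-c[3]);print(c.mean(0)+.035*u/np.linalg.norm(u),np.linalg.norm(u)/2)
c=np.array([onz(T,t1(*c),.105)[:2] for c in((57,238),(308,202),(324,333),(74,370))]);print("rack top",c,c.mean(0))
```

```text
flange [0.5113 0.2625 0.111 ] [0.5069 0.2579 0.111 ] [0.5108 0.2636 0.1073]
htop [0.5126 0.2624 0.159 ] [0.5078 0.2569 0.159 ] [0.5121 0.2635 0.1552]
tall [0.5208 0.0255 0.07  ] [0.5161 0.0239 0.07  ] [0.5196 0.0263 0.0673]
plank [ 0.5469 -0.2854  0.045 ] [ 0.5429 -0.286   0.045 ] [ 0.5461 -0.2851  0.0426]
tall corners top [[ 0.5257  0.0777]
 [ 0.5682  0.0152]
 [ 0.5148 -0.0256]
 [ 0.4685  0.032 ]]
mean [0.5193 0.0248]
side [[ 0.4644  0.0299]
 [ 0.5222  0.0727]
 [ 0.5683  0.016 ]
 [ 0.5109 -0.0281]] [0.5165 0.0226]
plank top [[ 0.5869 -0.2425]
 [ 0.5926 -0.3222]
 [ 0.4344 -0.3313]
 [ 0.4313 -0.2514]] [ 0.5113 -0.2869]
[ 0.5462 -0.2849] 0.15714115005484072
plank side [[ 0.5852 -0.2442]
 [ 0.5896 -0.3222]
 [ 0.4322 -0.3329]
 [ 0.4268 -0.2548]] [ 0.5085 -0.2885]
[ 0.5434 -0.2862] 0.158290892433136
rack top [[0.5369 0.3305]
 [0.5536 0.2021]
 [0.4867 0.1936]
 [0.4697 0.3207]] [0.5117 0.2617]
```

carry_out(motion=[0,0,0,0,-7.9,0,0.3,0,0,0,0,-7.9,0,0.3,0,0,0,0,-7.9,0,0.3,0.034,0,-0.036,0,0,0,0.3,0.034,0,-0.036,0,0,0,0.3])

```text
t: 1.45
tool_pos: [0.3075, 0.4806, 0.2373]
orientation: [-1.569, -0.019, 0.021]
force: [1.9, 0.2, 0.2]
opening: 0.0617
```

```bash
cat > st.py <<'E'
from h import *
s=robot.read_state(); M=R.from_rotvec(s["orientation"]).as_matrix()
print("t",s["t"],"pos",s["tool_pos"],"F",s["force"],"T",s["wrist_torque"],"open",s["opening"],"q",s["q"]); print(M)
E
python3 st.py
```

```text
t 1.45 pos [0.3075 0.4806 0.2373] F [1.8825 0.2401 0.1521] T [ 0.0488 -0.0486 -0.0094] open 0.061667200281455066 q [ 0.9106  0.0507  1.5733  0.0019  1.5171 -0.686 ]
[[ 0.9997 -0.0012 -0.0257]
 [ 0.0257  0.0016  0.9997]
 [-0.0012 -1.      0.0016]]
```

carry_out(motion=[0.033,0,-0.037,0,1.4,0,0.3,0.034,0,-0.036,0,0,0,0.3,0.034,0,-0.036,0,0,0,0.3,0.034,0,-0.036,0,0,0,0.3,0.034,0,-0.036,0,0,0,0.3])

```text
t: 1.95
tool_pos: [0.4797, 0.2972, 0.2377]
orientation: [-1.568, -0.004, 0.003]
force: [0.7, 0.5, 0.6]
opening: 0.0603
```

carry_out(motion=[0.02,0,-0.023,0,0,0,0.3,0,0,0,0,0,0,0.3,0,0,0,0,0,0,0.3,0,0,0,0,0,0,0.3,0,0,0,0,0,0,0.3])

```text
t: 2.45
tool_pos: [0.5032, 0.2693, 0.2377]
orientation: [-1.568, 0.001, -0.003]
force: [-0.1, 0.0, -0.5]
opening: 0.0608
```

```bash
python3 st.py
python3 - <<'E'
from h import *
for n in("side","wrist","top"):
    m=imaging.camera_model(n); im=imaging.read_camera(n)
    cv2.imwrite(f"pics/c_{n}.png",im if n=="wrist" else im)
    if n=="wrist": print(m["position"],m["orientation"], projf(m,[[0.5105,0.261,.159],[0.5105,0.261,.111],robot.read_state()["tool_pos"]]))
s=cv2.imread("pics/c_side.png"); cv2.imwrite("pics/c_s2.png",cv2.resize(s[100:280,100:320],None,fx=3.3,fy=3.3,interpolation=cv2.INTER_CUBIC))
E
```

```text
t 2.45 pos [0.5032 0.2693 0.2377] F [-0.0666  0.0453 -0.4544] T [ 0.042   0.026  -0.0273] open 0.06075868728746908 q [ 0.4004  0.049   1.5744  0.0018  1.5157 -1.1679]
[[ 1.      0.0016  0.0026]
 [-0.0026  0.0026  1.    ]
 [ 0.0016 -1.      0.0026]]
[0.427  0.2689 0.3845] [2.0797 2.073  0.2873] [[311.8345 262.3824]
 [313.712  240.7097]
 [325.2251 308.4604]]
```

View pics/c_s2.png

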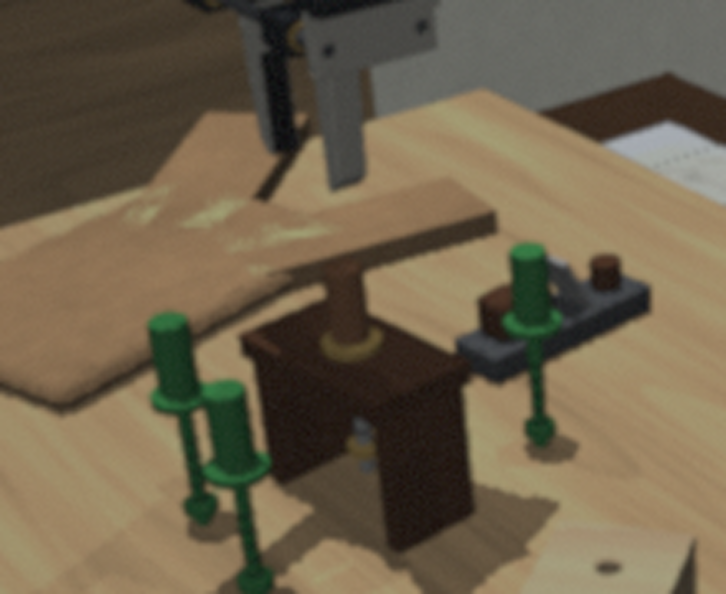

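View pics/c_wrist.png

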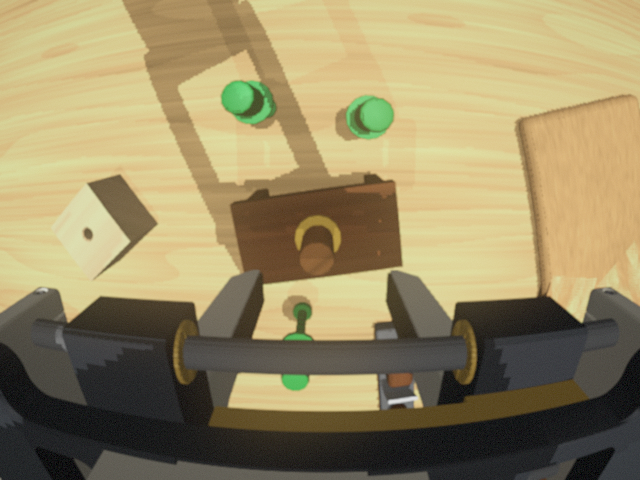

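carry_out(motion=[0.006,0.02,-0.006,0,0,0,0.3,0,0.036,0,0,0,0,0.3,0,0,0,0,0,0,0.3,0,0,0,0,0,0,0.3,0,0,0,0,0,0,0.3])

```text
t: 3.1
tool_pos: [0.509, 0.2667, 0.1841]
orientation: [-1.567, -0.007, -0.002]
force: [0.9, -0.4, 0.3]
opening: 0.0605
```

```bash
python3 st.py
python3 - <<'E'
from h import *
n="wrist"
m=imaging.camera_model(n); im=imaging.read_camera(n)
cv2.imwrite(f"pics/d_{n}.png",im)
print(projf(m,[[0.509,0.262,.159],[0.509,0.262,.111],robot.read_state()["tool_pos"]]))
s=imaging.read_camera("side"); cv2.imwrite("pics/d_s2.png",cv2.resize(s[100:280,100:320],None,fx=3.3,fy=3.3,interpolation=cv2.INTER_CUBIC))
E
```

```text
t 3.1 pos [0.509  0.2667 0.1841] F [ 0.9328 -0.3977  0.2618] T [ 0.0321 -0.0318  0.0456] open 0.060464390712777386 q [ 0.3921  0.0864  1.6337  0.0019  1.4149 -1.1819]
[[ 1.      0.0054 -0.0029]
 [ 0.0029  0.0043  1.    ]
 [ 0.0054 -1.      0.0043]]
[[315.7949 285.2596]
 [317.1793 253.9516]
 [325.8202 310.1027]]
```

View pics/d_s2.png

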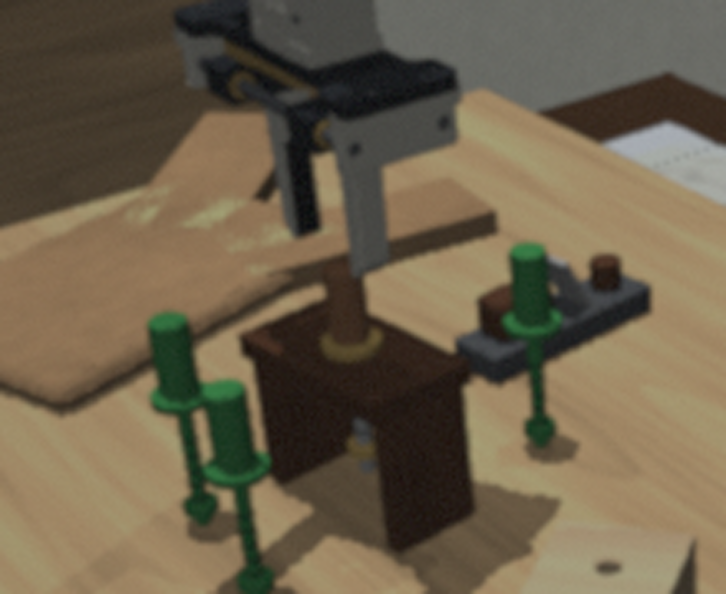

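View pics/d_wrist.png

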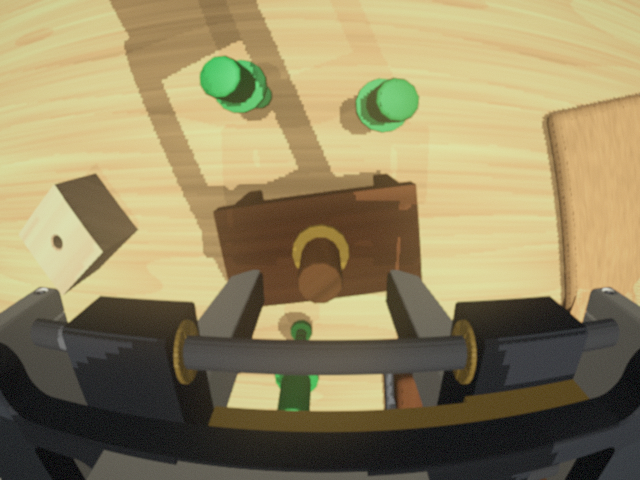

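carry_out(motion=[-0.001,0.015,-0.003,-0.25,0,0.31,0.3,0,0.016,0,0,0,0,0.3,0,0.014,0,0,0,0,0.3,0,0,0,0,0,0,0.3,0,0,0,0,0,0,0.3])

```text
t: 3.7
tool_pos: [0.5096, 0.2639, 0.1376]
orientation: [-1.57, -0.005, -0.001]
force: [0.9, -0.2, 0.3]
opening: 0.0607
```

```bash
python3 st.py
python3 - <<'E'
from h import *
n="wrist"
m=imaging.camera_model(n); im=imaging.read_camera(n)
cv2.imwrite(f"pics/e_{n}.png",im)
E
```

```text
t 3.7 pos [0.5096 0.2639 0.1376] F [ 0.9121 -0.1946  0.2788] T [-0.0348  0.0444  0.0629] open 0.06072040215685832 q [ 0.3887  0.1256  1.6792 -0.0003  1.333  -1.1847]
[[ 1.      0.0036 -0.0027]
 [ 0.0027  0.0012  1.    ]
 [ 0.0036 -1.      0.0012]]
```

View pics/e_wrist.png

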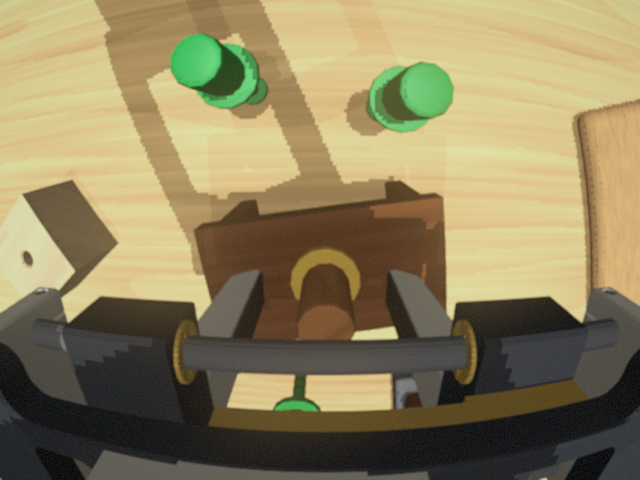

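Run:
```python
from h import *
m=imaging.camera_model("wrist")
a=np.linspace(0,2*np.pi,73)
for x in (.505,.507,.509,.511):
    P=np.c_[x+.018*np.cos(a),.264+.018*np.sin(a),0*a+.111]; p=projf(m,P); print(x,p.min(0),p.max(0))
im=imaging.read_camera("wrist"); cv2.imwrite("pics/f.png",cv2.resize(im[225:345,255:395],None,fx=5,fy=5,interpolation=cv2.INTER_CUBIC))
```

```text
0.505 [289.8879 242.3593] [361.2185 308.1813]
0.507 [290.0079 246.2604] [361.0747 311.5461]
0.509 [290.1292 250.1351] [360.9296 314.8789]
0.511 [290.2517 253.983 ] [360.7834 318.1795]
```

View pics/f.png

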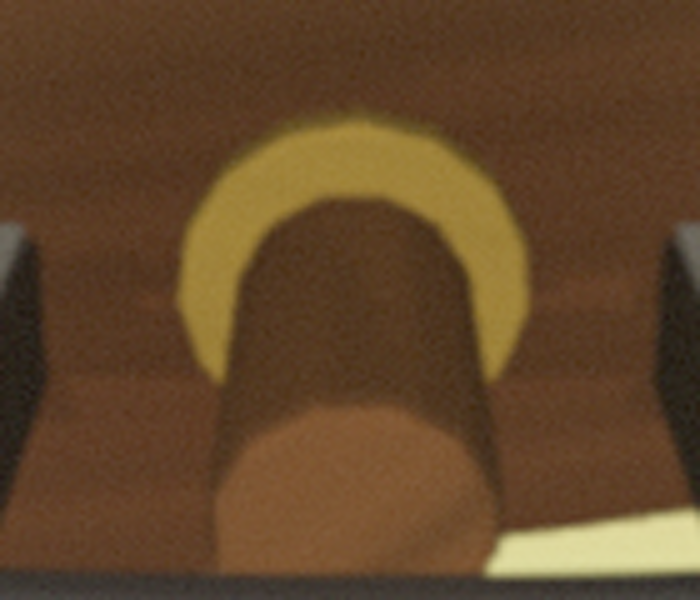

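carry_out(motion=[-0.001,0,0,0,0,0,-0.2,0,0,0,0,0,0,-1,0,0,0,0,0,0,-1,0,0,0,0,0,0,-1,0,0,0,0,0,0,-1], squeeze=45)

```text
t: 4.3
tool_pos: [0.5098, 0.2645, 0.1401]
orientation: [-1.568, -0.008, -0.003]
force: [0.7, 0.0, -0.1]
opening: 0.0254
```

```bash
python3 st.py
```

```text
t 4.3 pos [0.5098 0.2645 0.1401] F [ 0.6654  0.0453 -0.1072] T [-0.0107  0.0345  0.0315] open 0.025409440641450294 q [ 0.3895  0.1209  1.6795 -0.0003  1.3336 -1.184 ]
[[ 1.      0.0071 -0.0028]
 [ 0.0028  0.0026  1.    ]
 [ 0.0071 -1.      0.0026]]
```

carry_out(motion=[0,0,0,0,0,0,-1,0,0,0,0,0,0,-1,0,-0.006,0,0,0,0,-1,0,-0.008,0,0,0,0,-1,0,-0.008,0,0,0,0,-1])

```text
t: 4.8
tool_pos: [0.5085, 0.264, 0.1619]
orientation: [-1.569, -0.005, -0.001]
force: [-0.6, 0.1, -1.1]
opening: 0.0234
```

```bash
python3 st.py;python3 - <<'E'
from h import *
for i in range(4): 
    if i<2: im=imaging.read_camera(["side","wrist"][i]); cv2.imwrite(f"pics/g{i}.png",im if i else cv2.resize(im[100:280,100:320],None,fx=3.3,fy=3.3,interpolation=cv2.INTER_CUBIC))
    s=robot.read_state(); print(s["t"],s["tool_pos"],s["force"],s["opening"])
E
```

```text
t 4.8 pos [0.5085 0.264  0.1619] F [-0.5587  0.0541 -1.1174] T [ 0.0613  0.0022 -0.0297] open 0.02344854373996227 q [ 0.3895  0.1013  1.6594 -0.0002  1.3767 -1.184 ]
[[ 1.      0.004  -0.0028]
 [ 0.0027  0.0014  1.    ]
 [ 0.004  -1.      0.0014]]
4.85 [0.5094 0.2644 0.1638] [ 0.6232 -0.4087 -0.5759] 0.023357503780950348
4.9 [0.5096 0.2645 0.1634] [-0.1231  0.9128 -1.6071] 0.02328932580937789
4.9 [0.5096 0.2645 0.1634] [-0.1231  0.9128 -1.6071] 0.02328932580937789
4.9 [0.5096 0.2645 0.1634] [-0.1231  0.9128 -1.6071] 0.02328932580937789
```

View pics/g0.png

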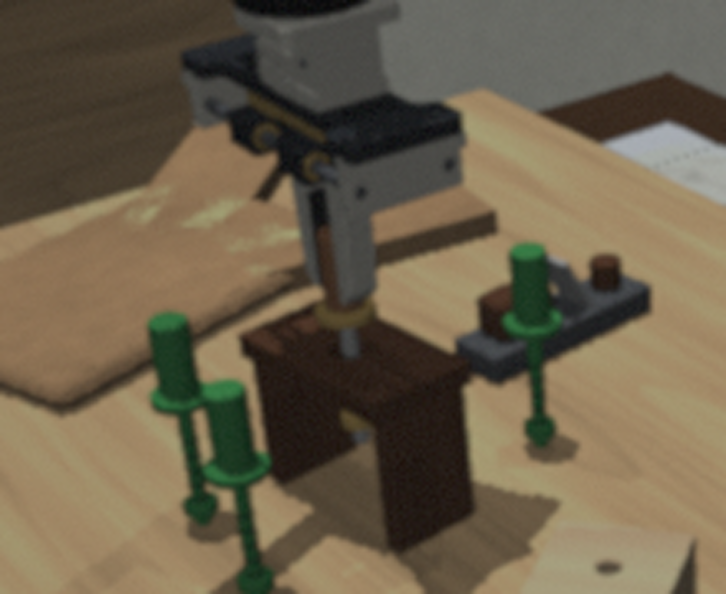

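View pics/g1.png

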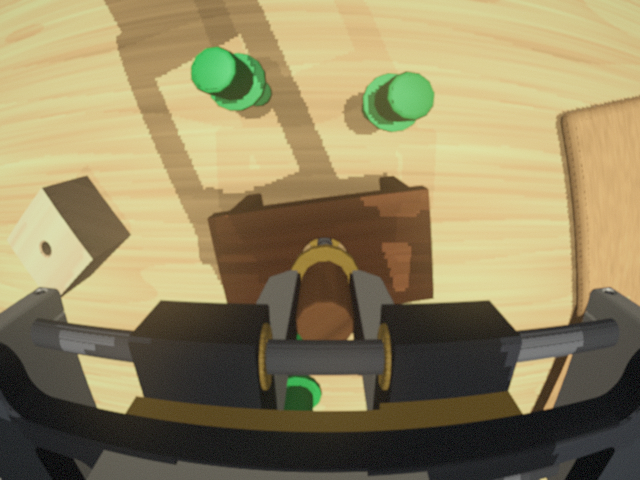

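carry_out(motion=[0,-0.015,0,0,0,0,-1,0,-0.017,0,0,0,0,-1,0,-0.017,0,0,0,0,-1,0,-0.017,0,0,0,0,-1,0,-0.017,0,0,0,0,-1])

```text
t: 5.4
tool_pos: [0.5076, 0.2637, 0.2504]
orientation: [-1.57, -0.005, -0.001]
force: [-0.4, -0.4, -1.2]
opening: 0.0231
```

```bash
python3 st.py;python3 - <<'E'
from h import *
for i in range(2): 
    im=imaging.read_camera(["side","wrist"][i]); cv2.imwrite(f"pics/i{i}.png",im if i else cv2.resize(im[60:260,100:320],None,fx=3,fy=3,interpolation=cv2.INTER_CUBIC))
    s=robot.read_state(); print(s["t"],s["tool_pos"],s["force"],s["opening"])
E
```

```text
t 5.4 pos [0.5076 0.2637 0.2504] F [-0.3992 -0.3597 -1.203 ] T [ 0.0005 -0.0365  0.014 ] open 0.023139645018421914 q [ 0.3896  0.0461  1.5544 -0.0002  1.5374 -1.1839]
[[ 1.      0.0035 -0.0028]
 [ 0.0028  0.0012  1.    ]
 [ 0.0035 -1.      0.0012]]
5.45 [0.5089 0.2642 0.2543] [0.3708 0.6192 2.4704] 0.023574540789356627
5.5 [0.5092 0.2643 0.253 ] [ 0.3367  0.8698 -1.4911] 0.023272765285968066
```

View pics/i0.png

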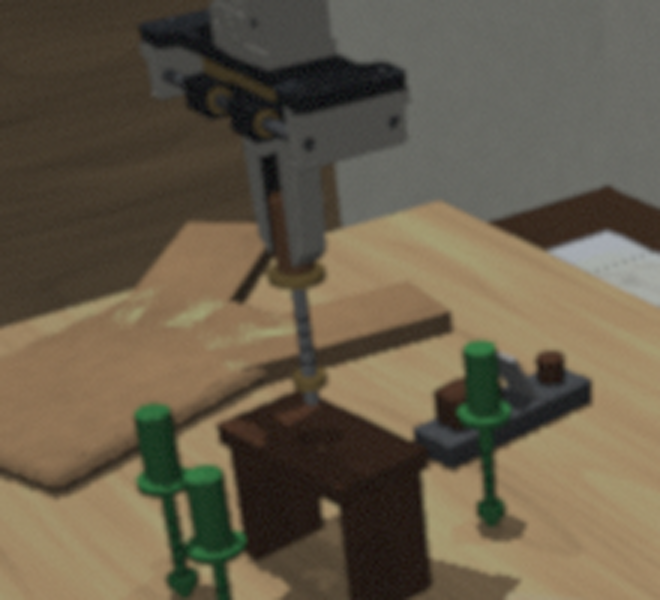

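carry_out(motion=[0.003,0,-0.046,0,0,0,-1,0.002,0,-0.048,0,0,0,-1,0.002,0,-0.048,0,0,0,-1,0.002,0,-0.048,0,0,0,-1,0,0,-0.04,0,0,0,-1])

```text
t: 6.0
tool_pos: [0.5184, 0.0329, 0.2506]
orientation: [-1.566, -0.018, 0.003]
force: [0.4, -0.1, -1.6]
opening: 0.0231
```

carry_out(motion=[0,0.01,0,0,0,0,-1,0,0.01,0,0,0,0,-1,0,0,0,0,0,0,-1,0,0,0,0,0,0,-1,0,0,0,0,0,0,-1])

```text
t: 6.5
tool_pos: [0.5174, 0.0303, 0.2274]
orientation: [-1.566, -0.012, 0.002]
force: [-0.1, 0.6, -1.7]
opening: 0.0232
```

```bash
python3 st.py;python3 - <<'E'
from h import *
for n in("side","top","wrist"): 
    im=imaging.read_camera(n); cv2.imwrite(f"pics/j_{n}.png",im)
    s=robot.read_state(); print(s["t"],s["tool_pos"],s["force"],s["opening"])
s=cv2.imread("pics/j_side.png"); cv2.imwrite("pics/j_s2.png",cv2.resize(s[150:330,200:380],None,fx=3.3,fy=3.3,interpolation=cv2.INTER_CUBIC))
E
```

```text
t 6.5 pos [0.5174 0.0303 0.2274] F [-0.1253  0.5586 -1.6729] T [0.0378 0.015  0.004 ] open 0.023246625707769832 q [-0.0439 -0.0931  1.7332  0.005   1.4957 -1.6238]
[[ 0.9999  0.006  -0.0087]
 [ 0.0087  0.0047  1.    ]
 [ 0.006  -1.      0.0047]]
6.55 [0.5175 0.0304 0.2275] [ 0.6279  0.4185 -0.9557] 0.023572998480713
6.6 [0.5176 0.0302 0.2278] [-0.1958  0.5509 -1.3915] 0.02311710600471542
6.65 [0.5177 0.03   0.2279] [ 0.7802  0.1664 -0.6151] 0.023774337346745604
```

View pics/j_s2.png

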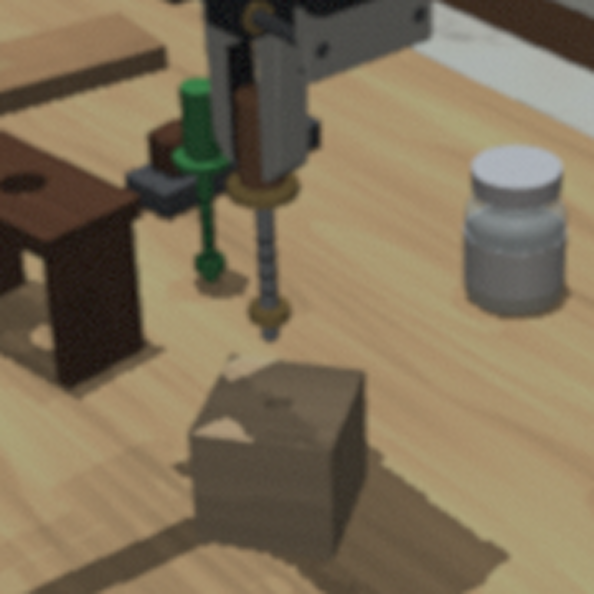

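View pics/j_wrist.png

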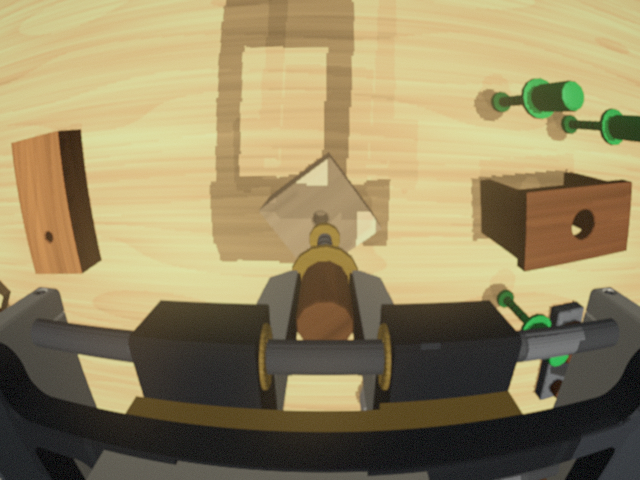

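View pics/j_top.png

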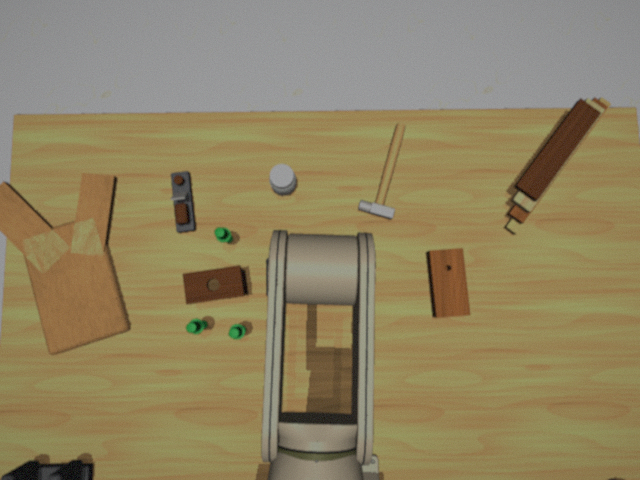

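Run:
```python
import cv2
w=cv2.imread("pics/j_wrist.png"); cv2.imwrite("pics/k_w.png",cv2.resize(w[140:350,250:400],None,fx=4,fy=2.8,interpolation=cv2.INTER_CUBIC) if 0 else cv2.resize(w[145:295,250:400],None,fx=4,fy=4,interpolation=cv2.INTER_CUBIC))
s=cv2.imread("pics/j_side.png"); cv2.imwrite("pics/k_s.png",cv2.resize(s[195:295,240:330],None,fx=6,fy=6,interpolation=cv2.INTER_CUBIC))
```

```text
(no output)
```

View pics/k_w.png

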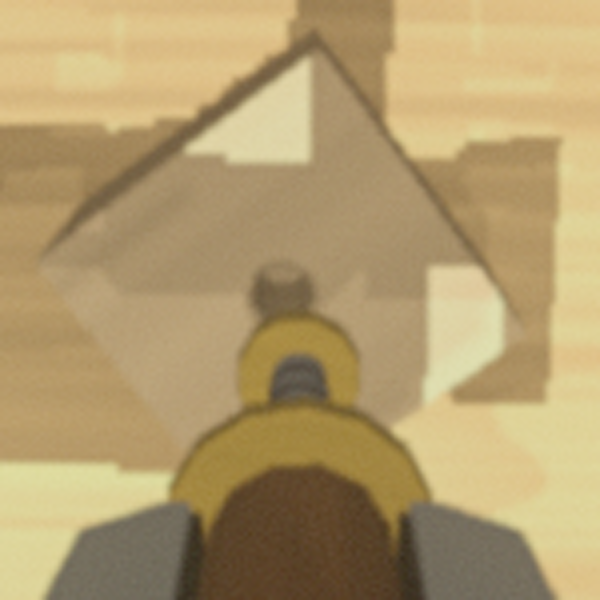

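View pics/k_s.png

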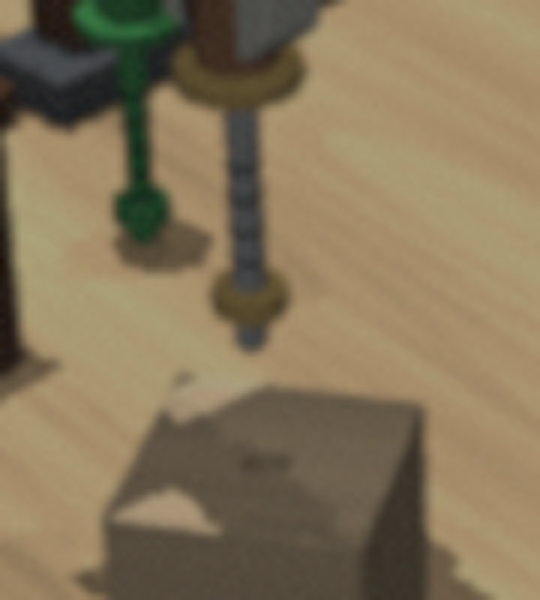

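Run:
```python
from h import *
m=imaging.camera_model("wrist");S=imaging.camera_model("side"); tcp=robot.read_state()["tool_pos"]
def onzf(px,z):
    d=rayf(m,px); p=m["position"]; return p+d*(z-p[2])/d[2]
w=lambda x,y:((x+.5)/4-.5+250,(y+.5)/4-.5+145)
s=lambda x,y:((x+.5)/6-.5+240,(y+.5)/6-.5+195)
print("tcp",tcp,"hole wrist",onzf(w(282.5,290),.07), "edges",onzf(w(249,290),.07),onzf(w(315,290),.07),onzf(w(282,260),.07))
tz=tcp[2]-.121
print("tip z",tz)
for dx in(-.003,0,.003):
  for dy in (-.002,0,.002):
    a=np.linspace(0,2*np.pi,73)
    o=[]
    for r,z in((.018,.092),(.011,.022)):
        p=projf(m,np.c_[tcp[0]+dx+r*np.cos(a),tcp[1]+dy+r*np.sin(a),0*a+tz+z]); q=(p-[250,145]+.5)*4-.5
        o+= [q[:,0].min(),q[:,0].max(),q[:,1].min()]
    print(dx,dy,np.array(o))
print("obs flange 170 430 403; ring 238 358 311")
tp=s(249,349); hp=s(266,462)
print("side tip",onz(S,tp,tz),"hole",onz(S,hp,.07), "flange ctr", onz(S,s(239,70),tz+.092),"ring ctr low", onz(S,s(250,300),tz+.018))
```

```text
tcp [0.5177 0.03   0.2279] hole wrist [0.5148 0.0267 0.07  ] edges [0.5148 0.0196 0.07  ] [0.5147 0.0335 0.07  ] [0.5083 0.0266 0.07  ]
tip z 0.10690765142035444
-0.003 -0.002 [145.3246 426.3288 394.5001 223.8495 351.3827 308.7527]
-0.003 0 [160.8514 441.8393 394.6016 235.4314 362.9601 308.8292]
-0.003 0.002 [176.4064 457.3334 394.6995 247.0199 374.5287 308.9073]
0 -0.002 [145.9956 425.4424 417.4637 223.9663 351.0721 325.754 ]
0 0 [161.4373 440.8681 417.5637 235.5094 362.6109 325.8297]
0 0.002 [176.9067 456.2863 417.6583 247.0591 374.1409 325.9064]
0.003 -0.002 [146.6801 424.5488 440.1914 224.0884 350.7595 342.6514]
0.003 0 [162.0355 439.8887 440.2898 235.5921 362.2589 342.7264]
0.003 0.002 [177.4181 455.2292 440.3812 247.1023 373.7497 342.8017]
obs flange 170 430 403; ring 238 358 311
side tip [0.5152 0.0283 0.1069] hole [0.5161 0.0242 0.07  ] flange ctr [0.5131 0.0231 0.1989] ring ctr low [0.5144 0.0255 0.1249]
```

carry_out(motion=[0,0.005,-0.003,-0.2,0,0,-1,0,0.01,0,0,0,0,-1,0,0.008,0,0,0,0,-1,0,0,0,0,0,0,-1,0,0,0,0,0,0,-1])

```text
t: 7.15
tool_pos: [0.5179, 0.0276, 0.2028]
orientation: [-1.57, -0.013, 0.002]
force: [0.4, -0.1, -1.2]
opening: 0.0235
```

```bash
cat > look.py <<'E'
import sys
from h import *
tag=sys.argv[1]; x,y=int(sys.argv[2]),int(sys.argv[3])
s=robot.read_state(); print(s["t"],s["tool_pos"],s["force"],R.from_rotvec(s["orientation"]).as_matrix()[:,1])
im=imaging.read_camera("wrist"); cv2.imwrite(f"pics/{tag}_w.png",cv2.resize(im[145:295,250:400],None,fx=4,fy=4,interpolation=cv2.INTER_CUBIC))
s=robot.read_state(); print(s["t"],s["tool_pos"],s["force"])
im=imaging.read_camera("side"); cv2.imwrite(f"pics/{tag}_s.png",cv2.resize(im[y:y+100,x:x+90],None,fx=6,fy=6,interpolation=cv2.INTER_CUBIC))
s=robot.read_state(); print(s["t"],s["tool_pos"],s["force"])
E
python3 look.py l 240 195
```

```text
7.15 [0.5179 0.0276 0.2028] [ 0.4281 -0.1399 -1.2276] [ 0.0072  0.0008 -1.    ]
7.2 [0.5179 0.0276 0.2027] [ 0.5874 -0.7457 -1.6095]
7.25 [0.518  0.0276 0.203 ] [ 0.4039 -0.5168 -1.5602]
```

View pics/l_w.png

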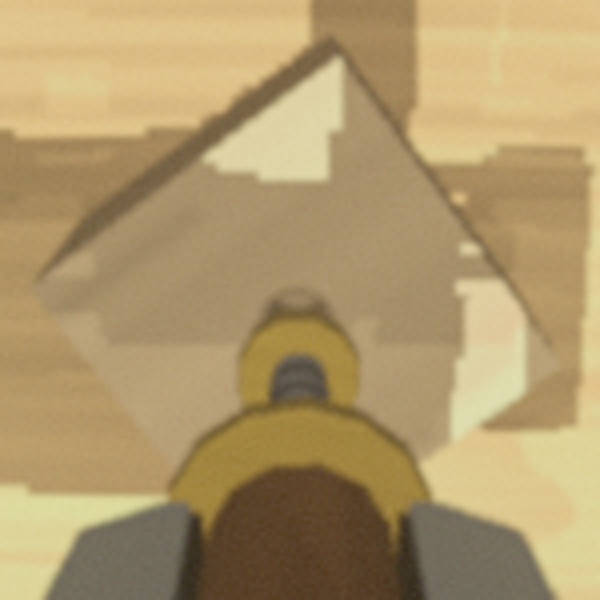

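View pics/l_s.png

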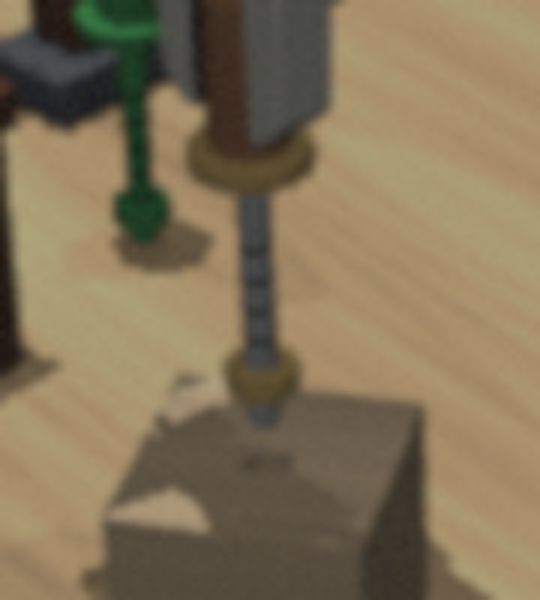

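```bash
cat > calc.py <<'E'
import sys
from h import *
from scipy.optimize import least_squares
# args: hole_left hole_right hole_top hz | ring l r top | flange l r top | side ox oy tipx tipy holex holey
v=list(map(float,sys.argv[1:]))
m=imaging.camera_model("wrist");S=imaging.camera_model("side"); tcp=robot.read_state()["tool_pos"]
a=np.linspace(0,2*np.pi,145)
def ell(x,y,z,r):
    q=(projf(m,np.c_[x+r*np.cos(a),y+r*np.sin(a),0*a+z])-[250,145]+.5)*4-.5
    return np.array([(q[:,0].min()+q[:,0].max())/2,q[:,1].min()])
hz=v[3]; tz=tcp[2]-.121
def fit(o,z,r): return least_squares(lambda p:ell(p[0],p[1],z,r)-o,[tcp[0],tcp[1]]).x
H=fit([(v[0]+v[1])/2,v[2]],hz,.0065)
F=fit([(v[7]+v[8])/2,v[9]],tz+.092,.018)
G=fit([(v[4]+v[5])/2,v[6]],tz+.022,.011)
print("tcp",tcp,"tz",tz,"\nwrist hole",H,"ring",G,"flange",F,"hole-ring",H-G,"hole-flange",H-F)
if len(v)>10:
    s=lambda x,y:((x+.5)/6-.5+v[10],(y+.5)/6-.5+v[11])
    t=onz(S,s(*v[12:14]),tz)[:2]; h=onz(S,s(*v[14:16]),hz)[:2]
    print("side tip",t,"hole",h,"diff",h-t)
E
python3 calc.py 265 330 287 .07 238 358 311 168 430 403 240 195 262 420 267 461
```

```text
tcp [0.518  0.0276 0.203 ] tz 0.08202585207894186 
wrist hole [0.515  0.0268] ring [0.5155 0.027 ] flange [0.5162 0.0271] hole-ring [-0.0005 -0.0001] hole-flange [-0.0012 -0.0003]
side tip [0.5179 0.0275] hole [0.5167 0.0244] diff [-0.0012 -0.0031]
```

carry_out(motion=[0,0.004,0,0,0,0,-1,0,0.004,0,0,0,0,-1,0,0.004,0,0,0,0,-1,0,0.004,0,0,0,0,-1,0,0.004,0,0,0,0,-1])

```text
t: 7.75
tool_pos: [0.5189, 0.0274, 0.1828]
orientation: [-1.57, -0.015, 0.0]
force: [-1.6, -0.7, -1.1]
opening: 0.0234
```

```bash
python3 look.py m 240 195
```

```text
7.75 [0.5189 0.0274 0.1828] [-1.5767 -0.745  -1.0707] [ 0.0096  0.0006 -1.    ]
7.8 [0.5186 0.0274 0.1819] [ 0.3214  0.8373 -1.4441]
7.85 [0.5186 0.0275 0.1823] [-0.2248 -0.204  -0.6063]
```

View pics/m_s.png

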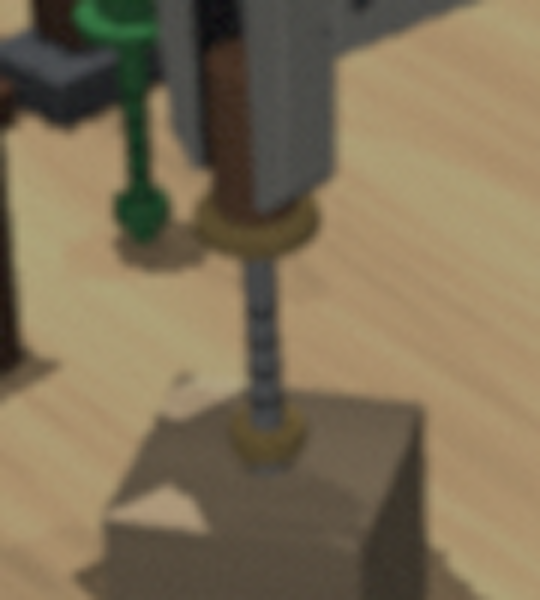

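View pics/m_w.png

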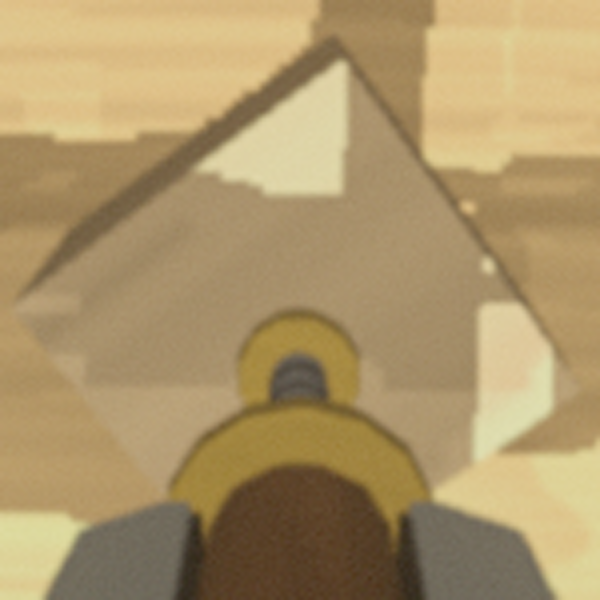

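carry_out(motion=[-0.0005,0.002,0,0,0,0.2,-1,0,0.002,0,0,0,0,-1,0,0.002,0,0,0,0,-1,0,0.002,0,0,0,0,-1,0,0.002,0,0,0,0,-1])

```text
t: 8.35
tool_pos: [0.5188, 0.0274, 0.1729]
orientation: [-1.57, -0.013, 0.003]
force: [-1.0, 0.1, 2.4]
opening: 0.0232
```

```bash
python3 look.py n 240 195
```

```text
8.35 [0.5188 0.0274 0.1729] [-1.0193  0.0634  2.3549] [ 0.0064  0.0006 -1.    ]
8.4 [0.5186 0.0275 0.1726] [-0.8802  0.0737  1.7305]
8.45 [0.5187 0.0275 0.1726] [ 0.5244  0.2383 -1.9004]
```

View pics/n_s.png

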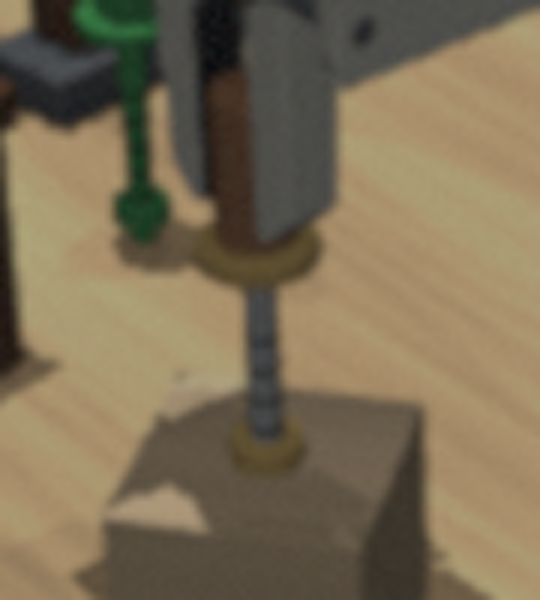

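carry_out(motion=[0,0.001,0,0,0,0,-1,0,0.001,0,0,0,0,-1,0,0.001,0,0,0,0,-1,0,0.001,0,0,0,0,-1,0,0.001,0,0,0,0,-1])

```text
t: 8.95
tool_pos: [0.5189, 0.0274, 0.1678]
orientation: [-1.57, -0.013, 0.002]
force: [-1.6, -0.2, 2.7]
opening: 0.0234
```

carry_out(motion=[0,0.001,0,0,0,0,-1,0,0.001,0,0,0,0,-1,0,0.001,0,0,0,0,-1,0,0.001,0,0,0,0,-1,0,0.001,0,0,0,0,-1])

```text
t: 9.45
tool_pos: [0.5189, 0.0275, 0.1623]
orientation: [-1.57, -0.013, 0.002]
force: [-1.3, 0.3, 2.6]
opening: 0.0237
```

carry_out(motion=[0,0.001,0,0,0,0,-1,0,0.001,0,0,0,0,-1,0,0.001,0,0,0,0,-1,0,0.001,0,0,0,0,-1,0,0.001,0,0,0,0,-1])

```text
t: 9.95
tool_pos: [0.5189, 0.0275, 0.1568]
orientation: [-1.57, -0.013, 0.002]
force: [-2.3, -0.5, 2.3]
opening: 0.0241
```

carry_out(motion=[0,0.001,0,0,0,0,-1,0,0.001,0,0,0,0,-1,0,0.001,0,0,0,0,-1,0,0.001,0,0,0,0,-1,0,0.001,0,0,0,0,-1])

```text
t: 10.45
tool_pos: [0.5188, 0.0274, 0.1513]
orientation: [-1.57, -0.013, 0.003]
force: [-2.1, -0.5, 2.5]
opening: 0.0237
```

carry_out(motion=[-0.0005,0.001,0,0,0,0,-1,0,0.001,0,0,0,0,-1,0,0.001,0,0,0,0,-1,0,0.001,0,0,0,0,-1,0,0.001,0,0,0,0,-1])

```text
t: 10.95
tool_pos: [0.5197, 0.0275, 0.15]
orientation: [-1.57, -0.015, -0.0]
force: [-5.9, 0.4, 10.7]
opening: 0.0235
```

carry_out(motion=[-0.0008,0.0009,0,0,0,0.15,-1,0,0.0012,0,0,0,0,-1,0,0.0012,0,0,0,0,-1,0,0.0012,0,0,0,0,-1,0,0.0012,0,0,0,0,-1])

```text
t: 11.45
tool_pos: [0.5199, 0.0275, 0.15]
orientation: [-1.571, -0.016, 0.0]
force: [-5.8, 0.7, 12.2]
opening: 0.023
```

```bash
python3 st.py; python3 look.py o 240 195; python3 st.py
```

```text
t 11.45 pos [0.5199 0.0275 0.15  ] F [-5.8278  0.7031 12.2092] T [0.0178 1.6469 0.0137] open 0.02303311556751293 q [-0.0461 -0.0352  1.8215  0.0007  1.3451 -1.6272]
[[ 0.9999  0.0101 -0.0101]
 [ 0.0101  0.0002  0.9999]
 [ 0.0101 -0.9999  0.0001]]
11.45 [0.5199 0.0275 0.15  ] [-5.8278  0.7031 12.2092] [ 0.0101  0.0002 -0.9999]
11.5 [0.5199 0.0275 0.15  ] [-6.1386  0.2365 12.9277]
11.55 [0.5199 0.0275 0.15  ] [-6.3912  0.2335 11.9376]
t 11.55 pos [0.5199 0.0275 0.15  ] F [-6.3912  0.2335 11.9376] T [ 0.0749  1.6642 -0.0071] open 0.02290548528638973 q [-0.0461 -0.0352  1.8216  0.0006  1.3451 -1.6272]
[[ 0.9999  0.0101 -0.0101]
 [ 0.0101  0.0001  0.9999]
 [ 0.0101 -0.9999  0.    ]]
```

View pics/o_s.png

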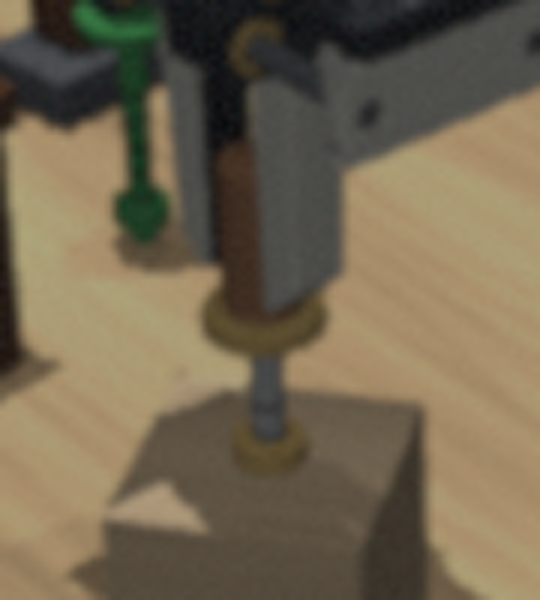

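carry_out(motion=[-0.0003,0.0012,0,0,0,0,-1,0,0.0012,0,0,0,0,-1,0,0.0012,0,0,0,0,-1,0,0.0012,0,0,0,0,-1,0,0.0012,0,0,0,0,-1])

```text
t: 12.05
tool_pos: [0.5198, 0.0275, 0.15]
orientation: [-1.571, -0.017, -0.001]
force: [-6.5, -0.3, 12.2]
opening: 0.0236
```

Run:
```python
from h import *
F=[]
for i in range(4):
    im=imaging.read_camera("side"); s=robot.read_state(); F.append(s["force"]); 
print(s["t"],np.array(F),s["tool_pos"])
cv2.imwrite("pics/p_side.png",im); m=imaging.camera_model("wrist"); w=imaging.read_camera("wrist"); cv2.imwrite("pics/p_w.png",w)
```

```text
12.25 [[-5.9167 -0.1175 11.7401]
 [-6.8552 -0.0735 10.7765]
 [-6.7688  0.2417 11.2663]
 [-6.4426 -0.436  12.6395]] [0.5198 0.0275 0.15  ]
```

carry_out(motion=[0,0.0013,0,0,0,0,-1,0,0.0013,0,0,0,0,-1,0,0.0013,0,0,0,0,-1,0,0.0013,0,0,0,0,-1,0,0.0013,0,0,0,0,-1])

```text
t: 12.8
tool_pos: [0.52, 0.0275, 0.15]
orientation: [-1.571, -0.018, -0.001]
force: [-6.5, -0.3, 12.3]
opening: 0.0231
```

Run:
```python
from h import *
F=[]
for i in range(4):
    im=imaging.read_camera("side"); s=robot.read_state(); F.append(s["force"]); 
print(s["t"],np.array(F),s["tool_pos"],R.from_rotvec(s["orientation"]).as_matrix()[:,1])
```

```text
13.0 [[-5.5497 -1.1743 12.7575]
 [-5.8148  0.6157 13.0208]
 [-5.5333  0.137  12.0103]
 [-5.4018 -0.2287 11.7969]] [0.52   0.0275 0.15  ] [ 0.0122 -0.0006 -0.9999]
```

carry_out(motion=[-0.001,-0.002,0,0,0,0.3,-1,0,-0.006,0,0,0,0,-1,0,-0.008,0,0,0,0,-1,0,-0.008,0,0,0,0,-1,0,-0.01,0,0,0,0,-1])

```text
t: 13.5
tool_pos: [0.5177, 0.0276, 0.184]
orientation: [-1.571, -0.012, 0.005]
force: [0.0, -0.1, -1.2]
opening: 0.0234
```

carry_out(motion=[0,-0.01,0,0,0,0,-1,0,-0.012,0,0,0,0,-1,0,-0.012,0,0,0,0,-1,0,-0.006,0,0,0,0,-1,0,0,0,0,0,0,-1])

```text
t: 14.0
tool_pos: [0.5191, 0.0275, 0.2312]
orientation: [-1.571, -0.016, 0.001]
force: [0.2, -0.9, -1.0]
opening: 0.0235
```

```bash
python3 st.py; python3 look.py q 240 175
```

```text
t 14.0 pos [0.5191 0.0275 0.2312] F [ 0.2289 -0.901  -1.0226] T [ 0.0908 -0.0174  0.0351] open 0.023535117398941083 q [-0.0455 -0.0939  1.7269 -0.0002  1.4989 -1.627 ]
[[ 0.9999  0.0096 -0.0107]
 [ 0.0107 -0.0007  0.9999]
 [ 0.0096 -1.     -0.0008]]
14.0 [0.5191 0.0275 0.2312] [ 0.2289 -0.901  -1.0226] [ 0.0096 -0.0007 -1.    ]
14.05 [0.519  0.0275 0.2307] [-0.2947 -0.3923 -0.9602]
14.1 [0.5186 0.0276 0.2299] [-0.2438  0.2462 -0.4622]
```

View pics/q_s.png

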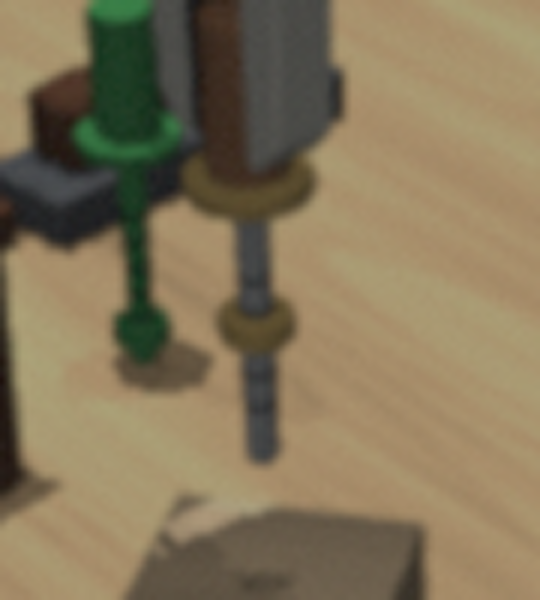

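View pics/q_w.png

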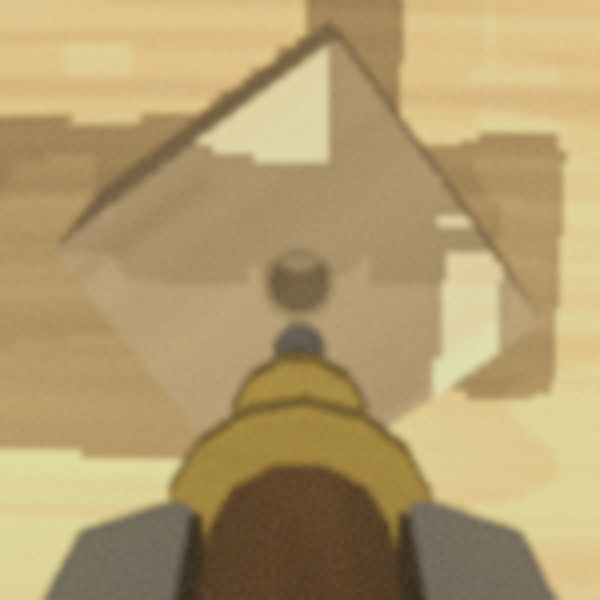

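carry_out(motion=[0.004,0,-0.045,0,0.6,0.2,-1,0.004,0,-0.048,0,0,0,-1,0.004,0,-0.048,0,0,0,-1,0.004,0,-0.048,0,0,0,-1,0.004,0,-0.048,0,0,0,-1])

```text
t: 14.6
tool_pos: [0.5391, -0.2095, 0.2258]
orientation: [-1.567, -0.009, 0.009]
force: [0.7, 0.1, -0.6]
opening: 0.0234
```

```bash
python3 st.py
```

```text
t 14.6 pos [ 0.5391 -0.2095  0.2258] F [ 0.6899  0.0679 -0.6493] T [ 0.0295 -0.0641 -0.0285] open 0.023370987813109964 q [-0.4613  0.0788  1.565   0.0033  1.4993 -2.0441]
[[ 0.9999  0.0002 -0.0117]
 [ 0.0117  0.0036  0.9999]
 [ 0.0002 -1.      0.0036]]
```

carry_out(motion=[0.003,0,-0.036,-0.2,0.6,-0.2,-1,0.002,0.005,-0.034,0,0,0,-1,0,0.005,0,0,0,0,-1,0,0.005,0,0,0,0,-1,0,0,0,0,0,0,-1])

```text
t: 15.1
tool_pos: [0.5412, -0.2876, 0.2041]
orientation: [-1.568, 0.008, -0.003]
force: [-1.1, 1.0, -1.7]
opening: 0.0231
```

```bash
python3 st.py
python3 - <<'E'
from h import *
imaging_name="wrist"
im=imaging.read_camera("wrist"); cv2.imwrite("pics/r_w.png",im)
E
python3 look.py r2 385 285
```

```text
t 15.1 pos [ 0.5412 -0.2876  0.2041] F [-1.0772  1.022  -1.6942] T [ 0.097   0.0049 -0.078 ] open 0.023107239201636123 q [-0.5726  0.1855  1.4885  0.0009  1.4718 -2.1367]
[[ 1.     -0.0031  0.0068]
 [-0.0068  0.003   1.    ]
 [-0.0031 -1.      0.003 ]]
15.15 [ 0.5414 -0.2873  0.2046] [-0.5396  1.0993 -0.9814] [-0.0027  0.0029 -1.    ]
15.2 [ 0.5418 -0.2872  0.2054] [-0.4816 -0.3074 -0.8439]
15.25 [ 0.5421 -0.2873  0.2059] [ 0.5849  0.916  -0.4723]
```

View pics/r2_w.png

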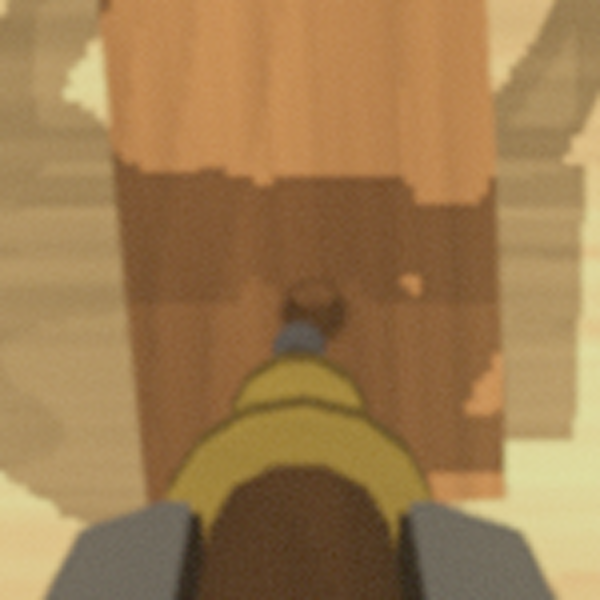

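View pics/r2_s.png

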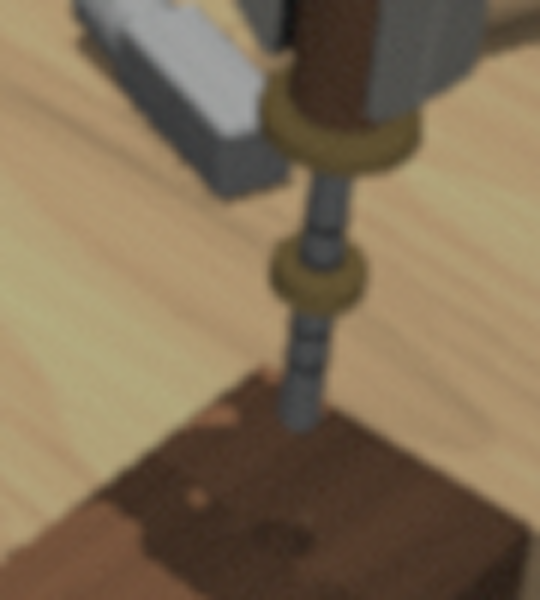

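Run:
```python
from h import *
m=imaging.camera_model("wrist"); tcp=robot.read_state()["tool_pos"]
from scipy.optimize import least_squares
a=np.linspace(0,2*np.pi,145)
def ell(x,y,z,r):
    q=(projf(m,np.c_[x+r*np.cos(a),y+r*np.sin(a),0*a+z])-[250,145]+.5)*4-.5
    return np.array([(q[:,0].min()+q[:,0].max())/2,q[:,1].min()])
def fit(o,z,r): return least_squares(lambda p:ell(p[0],p[1],z,r)-o,[tcp[0],tcp[1]]).x
tz=tcp[2]-.1195
print(tcp,"hole",fit([314,275],.045,.0065),"tip",fit([299.5,322],tz,.003),fit([299.5,322],tz+.003,.005),"flange",fit([299.5,401],tz+.092,.018))
S=imaging.camera_model("side"); s=lambda x,y:((x+.5)/6-.5+385,(y+.5)/6-.5+285)
t=onz(S,s(299,427),tz);h=onz(S,s(283,537),.045);print(t,h,h-t)
```

```text
[ 0.5421 -0.2873  0.2059] hole [ 0.5418 -0.2844] tip [ 0.5379 -0.2875] [ 0.5392 -0.2875] flange [ 0.5393 -0.2876]
[ 0.5375 -0.2907  0.0864] [ 0.5429 -0.2862  0.045 ] [ 0.0054  0.0045 -0.0414]
```

carry_out(motion=[0.0025,0.003,0.0035,-0.15,0,-0.4,-1,0,0.007,0,0,0,0,-1,0,0.007,0,0,0,0,-1,0,0.003,0,0,0,0,-1,0,0,0,0,0,0,-1])

```text
t: 15.75
tool_pos: [0.5461, -0.2808, 0.1856]
orientation: [-1.573, -0.006, -0.008]
force: [-0.1, 0.1, -1.1]
opening: 0.0234
```

```bash
python3 look.py s2 385 285
```

```text
15.75 [ 0.5461 -0.2808  0.1856] [-0.0651  0.0577 -1.0842] [ 0.0087 -0.002  -1.    ]
15.8 [ 0.5462 -0.2809  0.1858] [ 0.3856 -0.8661 -0.8493]
15.85 [ 0.5463 -0.2811  0.1862] [-0.0022  0.0987 -0.8535]
```

View pics/s2_w.png

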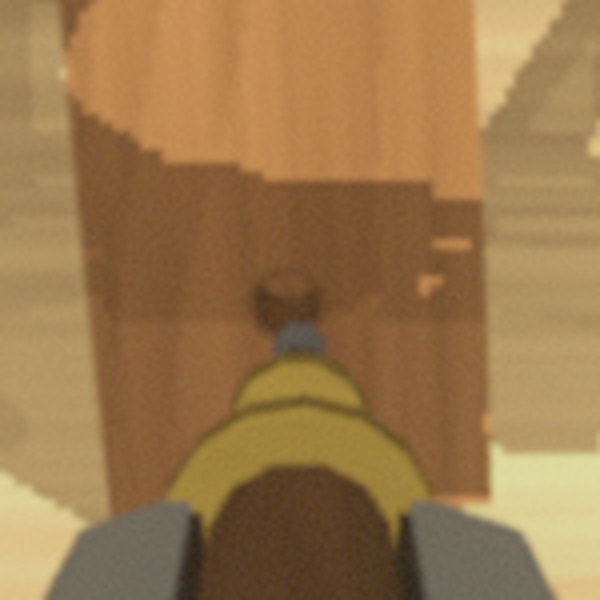

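View pics/s2_s.png

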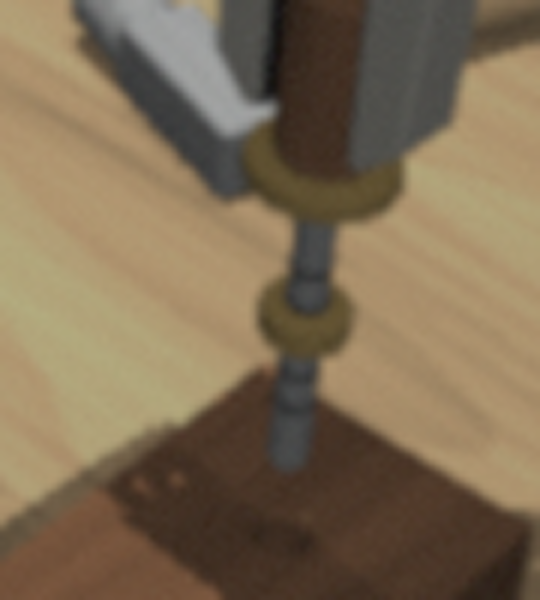

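```bash
cat > calc2.py <<'E'
import sys
from h import *
from scipy.optimize import least_squares
v=list(map(float,sys.argv[1:])) # hz holecol holetop tipcol tiptop flcol fltop ox oy tipx tipy hx hy
m=imaging.camera_model("wrist"); tcp=robot.read_state()["tool_pos"]
a=np.linspace(0,2*np.pi,145)
def ell(x,y,z,r):
    q=(projf(m,np.c_[x+r*np.cos(a),y+r*np.sin(a),0*a+z])-[250,145]+.5)*4-.5
    return np.array([(q[:,0].min()+q[:,0].max())/2,q[:,1].min()])
def fit(o,z,r): return least_squares(lambda p:ell(p[0],p[1],z,r)-o,[tcp[0],tcp[1]]).x
tz=tcp[2]-.1195
h=fit(v[1:3],v[0],.0065);t=fit(v[3:5],tz+.003,.005);f=fit(v[5:7],tz+.092,.018)
print(tcp,"hole",h,"tip",t,"flange",f,"h-t",h-t)
if len(v)>7:
    S=imaging.camera_model("side"); s=lambda x,y:((x+.5)/6-.5+v[7],(y+.5)/6-.5+v[8])
    t=onz(S,s(v[9],v[10]),tz);h=onz(S,s(v[11],v[12]),v[0]);print("side",t,h,h-t)
E
python3 calc2.py .045 287 267 299 322 299.5 401 385 285 288 467 285 537
```

```text
[ 0.5463 -0.2811  0.1862] hole [ 0.5414 -0.2843] tip [ 0.5445 -0.2819] flange [ 0.5437 -0.2816] h-t [-0.0032 -0.0025]
side [ 0.5429 -0.2852  0.0667] [ 0.5433 -0.2865  0.045 ] [ 0.0004 -0.0014 -0.0217]
```

carry_out(motion=[-0.001,0.003,-0.002,0.1,0,0,-1,0,0.004,0,0,0,0,-1,0,0.004,0,0,0,0,-1,0,0,0,0,0,0,-1,0,0,0,0,0,0,-1])

```text
t: 16.35
tool_pos: [0.5454, -0.284, 0.1747]
orientation: [-1.572, -0.006, -0.01]
force: [0.6, 0.0, -1.5]
opening: 0.0231
```

```bash
python3 look.py u2 385 285
```

```text
16.35 [ 0.5454 -0.284   0.1747] [ 0.6003  0.0414 -1.501 ] [ 0.0099 -0.0009 -1.    ]
16.4 [ 0.5453 -0.284   0.1746] [ 0.846   0.5915 -1.595 ]
16.45 [ 0.5454 -0.284   0.1748] [-0.1748 -0.4224 -1.3474]
```

View pics/u2_w.png

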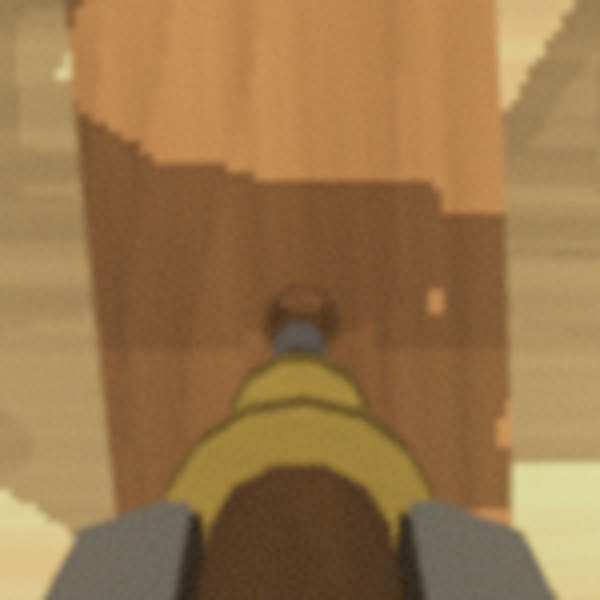

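View pics/u2_s.png

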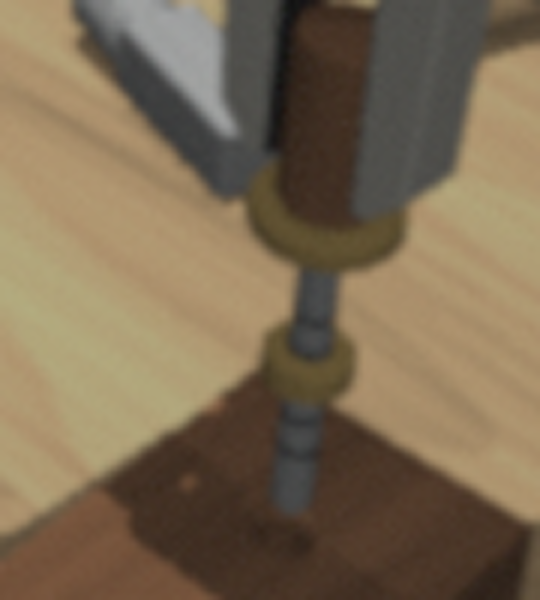

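carry_out(motion=[-0.0013,0.001,0,0,0,0.1,-1,0,0.002,0,0,0,0,-1,0,0.003,0,0,0,0,-1,0,0.003,0,0,0,0,-1,0,0.003,0,0,0,0,-1])

```text
t: 16.95
tool_pos: [0.5447, -0.2842, 0.1629]
orientation: [-1.573, -0.006, -0.009]
force: [-0.3, 0.0, -2.5]
opening: 0.023
```

```bash
python3 look.py v2 385 285
```

```text
16.95 [ 0.5447 -0.2842  0.1629] [-0.3063  0.0361 -2.4785] [ 0.0094 -0.0019 -1.    ]
17.0 [ 0.5443 -0.284   0.1621] [ 0.3939 -0.8038 -2.0901]
17.05 [ 0.5443 -0.284   0.1623] [-0.0684  0.0043 -0.6791]
```

View pics/v2_w.png

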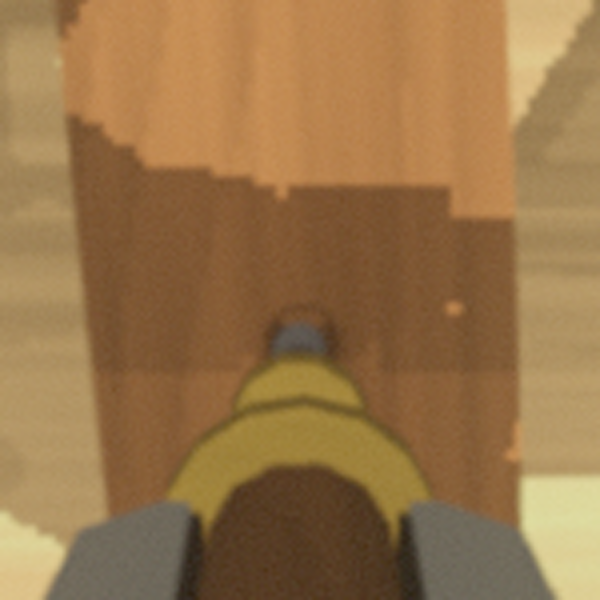

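View pics/v2_s.png

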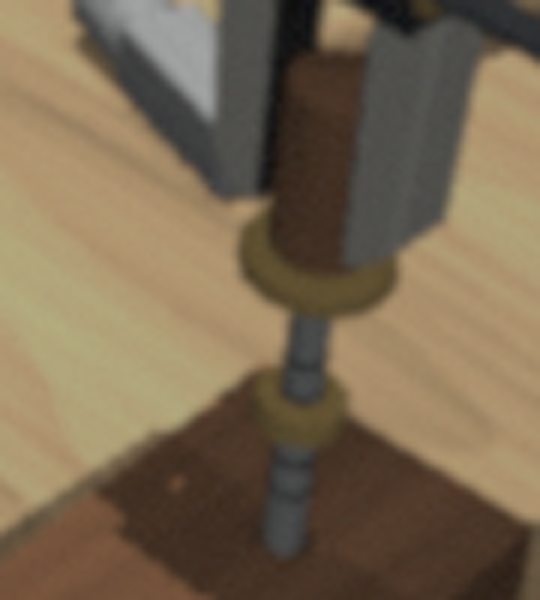

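carry_out(motion=[0,0.002,0,0,0,0.1,-1,0,0.002,0,0,0,0,-1,0,0.002,0,0,0,0,-1,0,0.002,0,0,0,0,-1,0,0.002,0,0,0,0,-1])

```text
t: 17.55
tool_pos: [0.5446, -0.2841, 0.1518]
orientation: [-1.572, -0.004, -0.007]
force: [-0.2, -0.2, -0.6]
opening: 0.0232
```

carry_out(motion=[0,0.001,0,0,0,0,-1,0,0.001,0,0,0,0,-1,0,0.001,0,0,0,0,-1,0,0.001,0,0,0,0,-1,0,0.001,0,0,0,0,-1])

```text
t: 18.05
tool_pos: [0.5446, -0.2841, 0.1463]
orientation: [-1.572, -0.004, -0.007]
force: [-0.6, -0.5, -0.9]
opening: 0.0234
```

```bash
python3 look.py w2 385 285
```

```text
18.05 [ 0.5446 -0.2841  0.1463] [-0.6169 -0.4909 -0.9019] [ 0.0069 -0.0015 -1.    ]
18.1 [ 0.5445 -0.284   0.146 ] [-0.3477 -0.0958 -1.7672]
18.15 [ 0.5445 -0.284   0.1461] [-0.018  -0.1003 -1.3945]
```

View pics/w2_s.png

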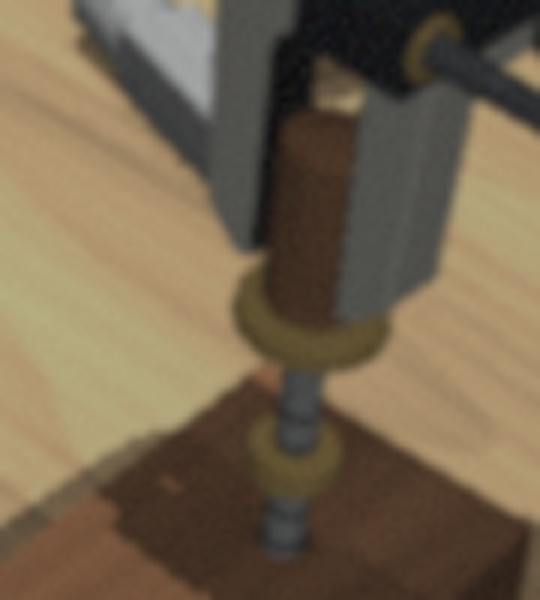

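Inserted, no contact forces: the rod is well inside the plank's hole. Continuing in 1 mm rows.

carry_out(motion=[0,0.001,0,0,0,0,-1,0,0.001,0,0,0,0,-1,0,0.001,0,0,0,0,-1,0,0.001,0,0,0,0,-1,0,0.001,0,0,0,0,-1])

```text
t: 18.65
tool_pos: [0.5447, -0.2841, 0.141]
orientation: [-1.572, -0.004, -0.007]
force: [0.5, 0.2, -1.2]
opening: 0.0233
```

carry_out(motion=[0,0.001,0,0,0,0,-1,0,0.001,0,0,0,0,-1,0,0.001,0,0,0,0,-1,0,0.001,0,0,0,0,-1,0,0.001,0,0,0,0,-1])

```text
t: 19.15
tool_pos: [0.5447, -0.2841, 0.1355]
orientation: [-1.572, -0.004, -0.007]
force: [0.9, 0.1, -1.4]
opening: 0.0231
```

carry_out(motion=[0,0.001,0,0,0,0,-1,0,0.001,0,0,0,0,-1,0,0.001,0,0,0,0,-1,0,0.001,0,0,0,0,-1,0,0.001,0,0,0,0,-1])

```text
t: 19.65
tool_pos: [0.5454, -0.2843, 0.1326]
orientation: [-1.573, -0.005, -0.008]
force: [-3.6, 2.0, 7.2]
opening: 0.0235
```

carry_out(motion=[0,0.0012,0,0,0,0,-1,0,0.0012,0,0,0,0,-1,0,0.0012,0,0,0,0,-1,0,0.0012,0,0,0,0,-1,0,0.0012,0,0,0,0,-1])

```text
t: 20.15
tool_pos: [0.5456, -0.2843, 0.1325]
orientation: [-1.574, -0.006, -0.009]
force: [-3.9, 2.7, 6.8]
opening: 0.0237
```

```bash
python3 look.py x2 385 285; python3 st.py
```

```text
20.15 [ 0.5456 -0.2843  0.1325] [-3.8544  2.6875  6.7902] [ 0.0093 -0.0029 -1.    ]
20.2 [ 0.5456 -0.2843  0.1325] [-4.163   2.7974  7.7383]
20.25 [ 0.5456 -0.2843  0.1325] [-4.1341  2.3599  7.6437]
t 20.25 pos [ 0.5456 -0.2843  0.1325] F [-4.1341  2.3599  7.6437] T [ 0.626   1.0759 -0.0092] open 0.023100365155667286 q [-0.5652  0.2322  1.569   0.0026  1.3311 -2.1348]
[[ 1.      0.0092  0.0018]
 [-0.0017 -0.0028  1.    ]
 [ 0.0092 -1.     -0.0028]]
```

View pics/x2_s.png

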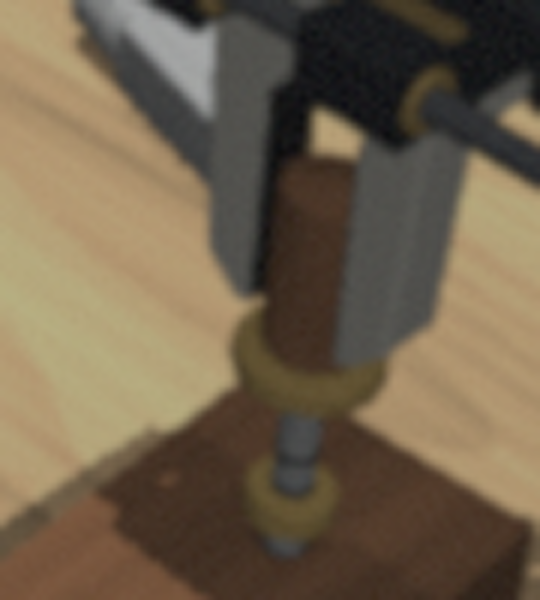

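View pics/x2_w.png

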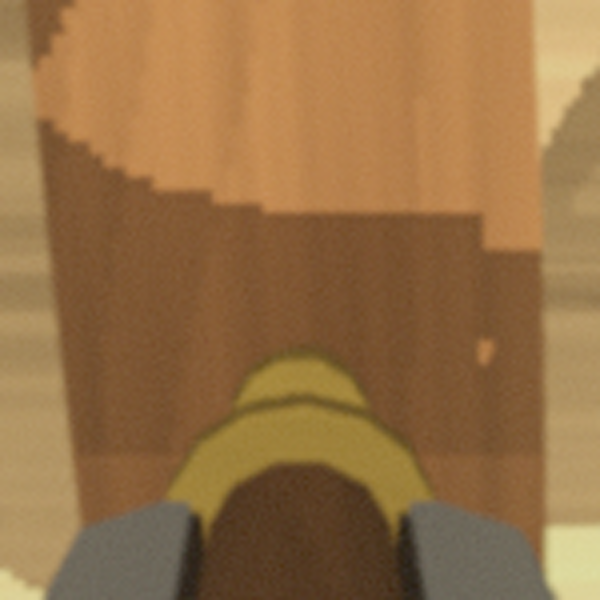

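carry_out(motion=[-0.0005,0.0015,0,0,0,0,-1,0,0.0016,0,0,0,0,-1,0,0.0016,0,0,0,0,-1,0,0.0016,0,0,0,0,-1,0,0.0016,0,0,0,0,-1])

```text
t: 20.75
tool_pos: [0.5458, -0.2843, 0.1325]
orientation: [-1.575, -0.008, -0.01]
force: [-4.7, 2.2, 9.8]
opening: 0.0235
```

Run:
```python
from h import *
for i in range(2):
    im=imaging.read_camera("side"); s=robot.read_state(); print(s["force"],s["tool_pos"])
```

```text
[-4.2243  2.6613 10.5104] [ 0.5458 -0.2843  0.1325]
[-5.0257  2.8832 10.6774] [ 0.5458 -0.2843  0.1325]
```

carry_out(motion=[-0.0003,0.0018,0,0,0,0,-1,0,0.0018,0,0,0,0,-1,0,0.0018,0,0,0,0,-1,0,0.0018,0,0,0,0,-1,0,0.0018,0,0,0,0,-1])

```text
t: 21.35
tool_pos: [0.546, -0.2843, 0.1325]
orientation: [-1.576, -0.009, -0.011]
force: [-5.9, 3.1, 10.9]
opening: 0.0231
```

Run:
```python
from h import *
for i in range(4):
    im=imaging.read_camera("side"); s=robot.read_state(); print(s["force"],s["tool_pos"])
print(R.from_rotvec(s["orientation"]).as_matrix()[:,1])
```

```text
[-5.1561  2.3003 11.5427] [ 0.5459 -0.2843  0.1325]
[-5.2102  3.2188 11.3622] [ 0.546  -0.2843  0.1324]
[-5.6233  3.5151 10.8233] [ 0.5459 -0.2843  0.1324]
[-5.3748  2.4056 10.8447] [ 0.546  -0.2843  0.1324]
[ 0.0127 -0.005  -0.9999]
```

carry_out(motion=[-0.001,-0.002,0,0.2,0,0.35,-1,0,-0.006,0,0,0,0,-1,0,-0.008,0,0,0,0,-1,0,-0.01,0,0,0,0,-1,0,-0.012,0,0,0,0,-1])

```text
t: 22.05
tool_pos: [0.5438, -0.2837, 0.1713]
orientation: [-1.571, -0.003, -0.004]
force: [-0.5, -0.3, -1.0]
opening: 0.0232
```

carry_out(motion=[0,-0.012,0,0,0,0,-1,0,-0.012,0,0,0,0,-1,0,-0.012,0,0,0,0,-1,0,-0.012,0,0,0,0,-1,0,-0.006,0,0,0,0,-1])

```text
t: 22.55
tool_pos: [0.5446, -0.2844, 0.2334]
orientation: [-1.573, -0.006, -0.007]
force: [-0.4, 0.5, -0.6]
opening: 0.0234
```

```bash
python3 st.py
```

```text
t 22.55 pos [ 0.5446 -0.2844  0.2334] F [-0.3505  0.5066 -0.648 ] T [ 0.0415 -0.0368 -0.0539] open 0.02335915349212312 q [-0.566   0.1629  1.4602  0.0023  1.5104 -2.1361]
[[ 1.      0.008   0.0008]
 [-0.0008 -0.0024  1.    ]
 [ 0.008  -1.     -0.0024]]
```

carry_out(motion=[-0.004,0,0.045,0,0,0,-1,-0.004,0,0.048,0,0,0,-1,-0.004,0,0.048,0,0,0,-1,-0.004,0,0.048,0,0,0,-1,-0.004,0,0.048,0,0,0,-1])

```text
t: 23.05
tool_pos: [0.5251, -0.0469, 0.2347]
orientation: [-1.576, -0.0, -0.018]
force: [0.9, 0.9, -1.0]
opening: 0.0231
```

```bash
python3 st.py
```

```text
t 23.05 pos [ 0.5251 -0.0469  0.2347] F [ 0.95    0.9006 -1.0408] T [0.1385 0.0122 0.0414] open 0.02313354813462196 q [-0.1841 -0.0774  1.7051 -0.0034  1.5019 -1.7436]
[[ 0.9999  0.0113  0.0111]
 [-0.011  -0.0056  0.9999]
 [ 0.0113 -0.9999 -0.0054]]
```

carry_out(motion=[-0.004,0,0.036,0.25,-0.5,0.2,-1,-0.003,0,0.033,0,0,0,-1,0,0.004,0,0,0,0,-1,0,0,0,0,0,0,-1,0,0,0,0,0,0,-1])

```text
t: 23.55
tool_pos: [0.5168, 0.0307, 0.2316]
orientation: [-1.57, -0.011, -0.002]
force: [-0.3, -0.1, -0.8]
opening: 0.0233
```

```bash
python3 st.py; python3 look.py y 240 175
```

```text
t 23.55 pos [0.5168 0.0307 0.2316] F [-0.2932 -0.0503 -0.7971] T [ 0.0286  0.0067 -0.0058] open 0.02331843271052291 q [-0.0404 -0.0989  1.7309  0.0008  1.5012 -1.617 ]
[[ 0.9999  0.0084 -0.0057]
 [ 0.0057  0.0005  1.    ]
 [ 0.0084 -1.      0.0004]]
23.55 [0.5168 0.0307 0.2316] [-0.2932 -0.0503 -0.7971] [ 0.0084  0.0005 -1.    ]
23.6 [0.5168 0.0303 0.2315] [ 0.2471  0.0677 -1.367 ]
23.65 [0.5169 0.0301 0.2315] [ 0.433  -0.6007 -1.3069]
```

View pics/y_w.png

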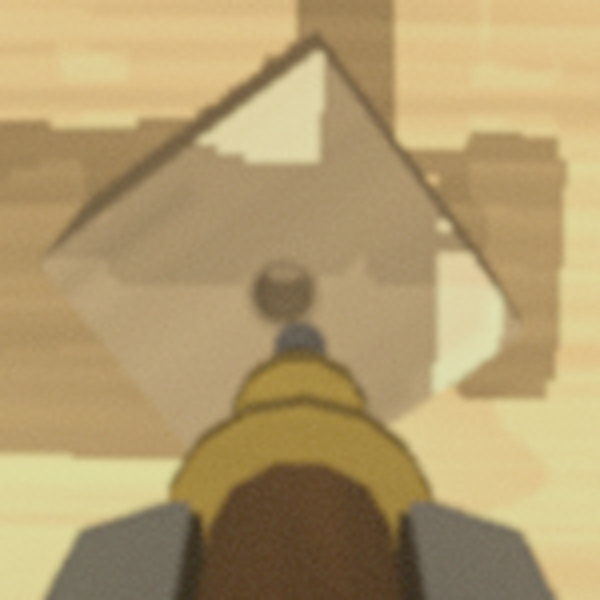

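View pics/y_s.png

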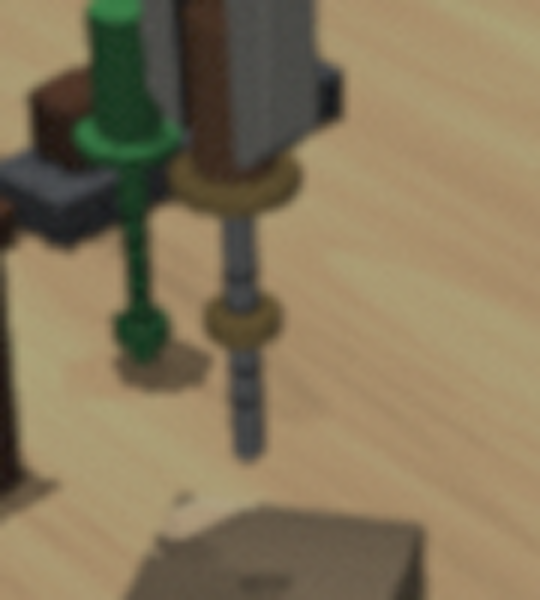

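carry_out(motion=[0.0013,0.005,-0.0028,0,0,0,-1,0,0.01,0,0,0,0,-1,0,0.01,0,0,0,0,-1,0,0.005,0,0,0,0,-1,0,0,0,0,0,0,-1])

```text
t: 24.15
tool_pos: [0.5184, 0.0238, 0.1978]
orientation: [-1.571, -0.005, -0.006]
force: [-0.9, -0.1, -0.4]
opening: 0.0233
```

```bash
python3 look.py z 240 195
```

```text
24.15 [0.5184 0.0238 0.1978] [-0.9257 -0.1084 -0.412 ] [ 0.0066 -0.0001 -1.    ]
24.2 [0.5185 0.0239 0.1981] [-0.8411 -0.0147 -2.2618]
24.25 [0.5188 0.024  0.1988] [-0.5174  0.2745 -0.4952]
```

View pics/z_w.png

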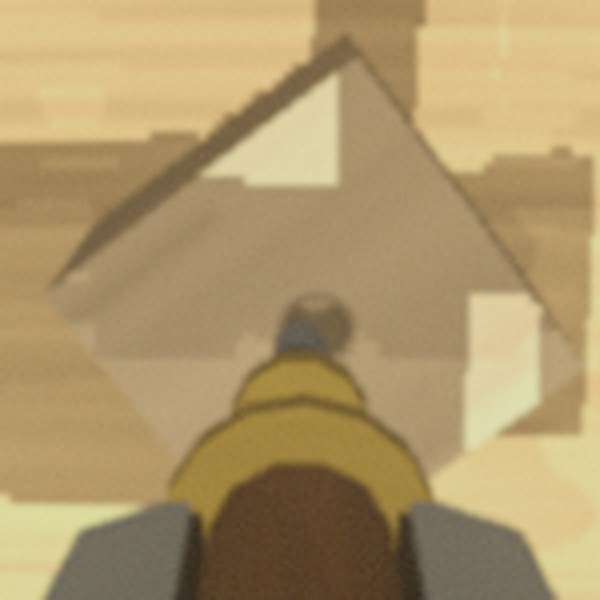

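carry_out(motion=[-0.0004,0,0.003,0,0,0,-1,0,0,0,0,0,0,-1,0,0.002,0,0,0,0,-1,0,0.002,0,0,0,0,-1,0,0.002,0,0,0,0,-1])

```text
t: 24.75
tool_pos: [0.5196, 0.0276, 0.1944]
orientation: [-1.571, -0.009, -0.008]
force: [0.5, 0.6, -1.3]
opening: 0.0238
```

```bash
python3 look.py za 240 195
```

```text
24.75 [0.5196 0.0276 0.1944] [ 0.4842  0.6141 -1.3042] [ 0.0112 -0.0002 -0.9999]
24.8 [0.5193 0.0277 0.1939] [ 0.0661  0.1596 -0.4983]
24.85 [0.5193 0.0276 0.194 ] [ 0.6625 -0.0591 -1.6744]
```

View pics/za_w.png

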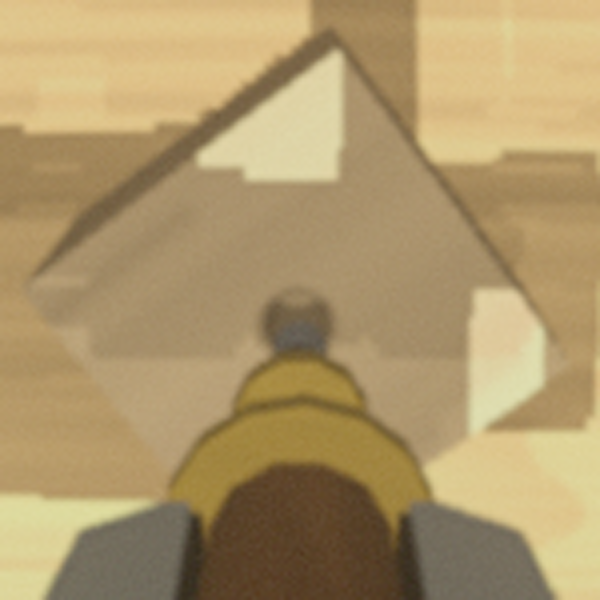

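View pics/za_s.png

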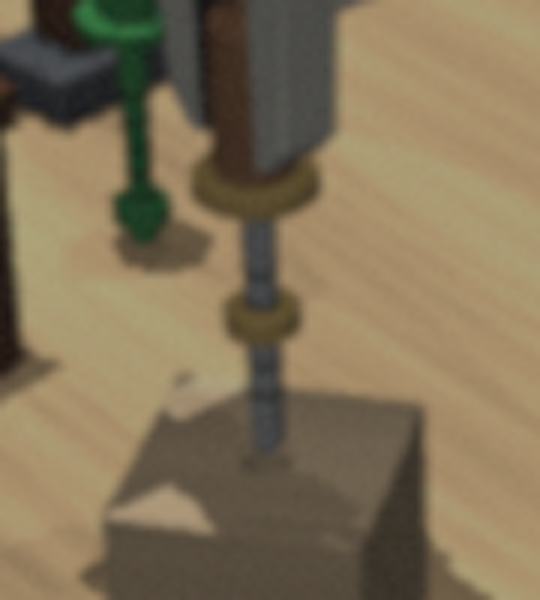

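carry_out(motion=[-0.0012,0.001,0,0,0,0.25,-1,0,0.002,0,0,0,0,-1,0,0.002,0,0,0,0,-1,0,0.002,0,0,0,0,-1,0,0.002,0,0,0,0,-1])

```text
t: 25.35
tool_pos: [0.5181, 0.0275, 0.1844]
orientation: [-1.571, -0.005, -0.004]
force: [0.4, -0.2, -0.6]
opening: 0.0236
```

carry_out(motion=[0,0.002,0,0,0,0,-1,0,0.002,0,0,0,0,-1,0,0.002,0,0,0,0,-1,0,0.002,0,0,0,0,-1,0,0.002,0,0,0,0,-1])

```text
t: 25.85
tool_pos: [0.5181, 0.0275, 0.1733]
orientation: [-1.571, -0.005, -0.004]
force: [0.6, -0.0, -1.1]
opening: 0.0234
```

```bash
python3 look.py zb 240 195
```

```text
25.85 [0.5181 0.0275 0.1733] [ 0.5649 -0.0075 -1.0733] [ 0.0055 -0.0001 -1.    ]
25.9 [0.5179 0.0275 0.1729] [-0.3058 -0.5563 -1.9277]
25.95 [0.5179 0.0275 0.1731] [ 0.1652 -0.475  -1.5216]
```

View pics/zb_w.png

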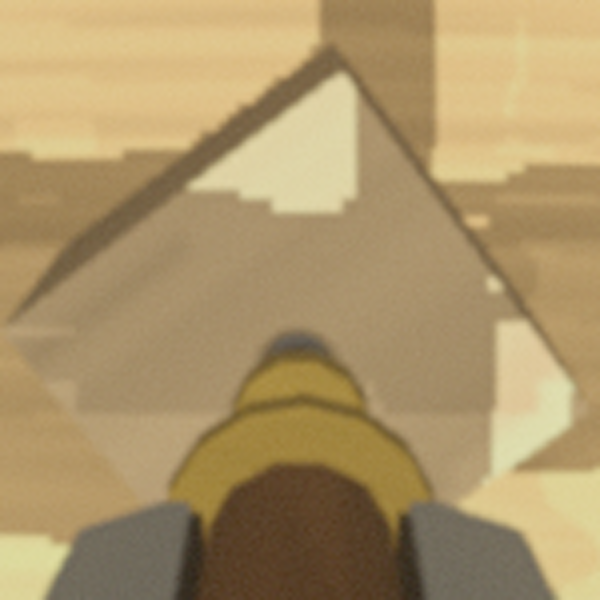

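View pics/zb_s.png

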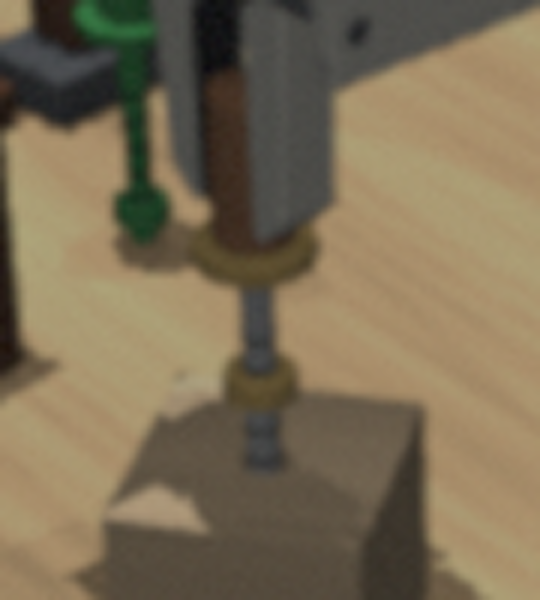

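carry_out(motion=[0,0.003,0,0,0,0,-1,0,0.003,0,0,0,0,-1,0,0.003,0,0,0,0,-1,0,0.002,0,0,0,0,-1,0,0.002,0,0,0,0,-1])

```text
t: 26.45
tool_pos: [0.5182, 0.0275, 0.1594]
orientation: [-1.571, -0.005, -0.004]
force: [0.4, 0.6, -1.5]
opening: 0.0233
```

carry_out(motion=[0,0.001,0,0,0,0,-1,0,0.001,0,0,0,0,-1,0,0.001,0,0,0,0,-1,0,0.001,0,0,0,0,-1,0,0.001,0,0,0,0,-1])

```text
t: 26.95
tool_pos: [0.5182, 0.0275, 0.1538]
orientation: [-1.571, -0.005, -0.004]
force: [1.0, -0.1, -1.0]
opening: 0.0232
```

carry_out(motion=[0,0.001,0,0,0,0,-1,0,0.001,0,0,0,0,-1,0,0.001,0,0,0,0,-1,0,0.001,0,0,0,0,-1,0,0.001,0,0,0,0,-1])

```text
t: 27.45
tool_pos: [0.519, 0.0275, 0.15]
orientation: [-1.571, -0.006, -0.005]
force: [-2.3, -0.1, 9.0]
opening: 0.0235
```

carry_out(motion=[0,0.0012,0,0,0,0,-1,0,0.0012,0,0,0,0,-1,0,0.0012,0,0,0,0,-1,0,0.0012,0,0,0,0,-1,-0.0005,0,0,0,0,0,-1])

```text
t: 27.95
tool_pos: [0.519, 0.0275, 0.1504]
orientation: [-1.571, -0.007, -0.006]
force: [0.2, 0.3, -1.4]
opening: 0.0235
```

```bash
python3 look.py zc 240 195
```

```text
27.95 [0.519  0.0275 0.1504] [ 0.1864  0.3063 -1.3973] [ 0.0087 -0.0005 -1.    ]
28.0 [0.519  0.0275 0.1504] [ 0.322  -0.3907 -0.6393]
28.05 [0.519  0.0275 0.1501] [-0.1429 -0.0761  1.8234]
```

View pics/zc_s.png

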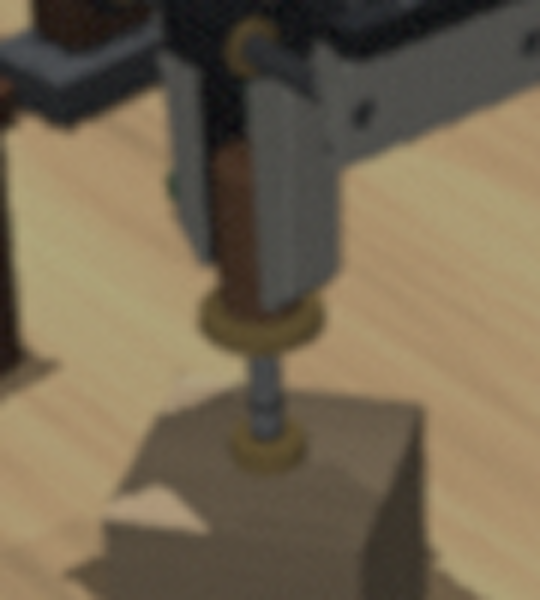

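carry_out(motion=[0,0.0006,0,0,0,0,-1,0,0.0006,0,0,0,0,-1,0,0.0004,0,0,0,0,0.2,0,0,0,0,0,0,0.3,0,0,0,0,0,0,0.3])

```text
t: 28.55
tool_pos: [0.5199, 0.0275, 0.1493]
orientation: [-1.571, -0.009, -0.008]
force: [0.7, 0.5, -0.0]
opening: 0.0429
```

carry_out(motion=[0,0,0,0,0,0,0.3,0,0,0,0,0,0,0.3,0,0,0,0,0,0,0.3,0,0,0,0,0,0,0.3,0,0,0,0,0,0,0.3])

```text
t: 29.05
tool_pos: [0.5196, 0.0275, 0.1487]
orientation: [-1.571, -0.008, -0.007]
force: [0.1, 0.2, -0.0]
opening: 0.0605
```

```bash
python3 look.py zd 240 195; python3 -c "
from h import *
print(robot.read_state()['opening'])
im=imaging.read_camera('wrist'); cv2.imwrite('pics/zd_full.png',im)"
```

```text
29.05 [0.5196 0.0275 0.1487] [ 0.0852  0.2248 -0.0245] [ 0.0099 -0.0004 -1.    ]
29.1 [0.5196 0.0275 0.1487] [-0.462   0.415  -0.2553]
29.15 [0.5196 0.0275 0.1487] [ 0.4264 -0.1081  0.4489]
0.060412040122240364
```

View pics/zd_full.png

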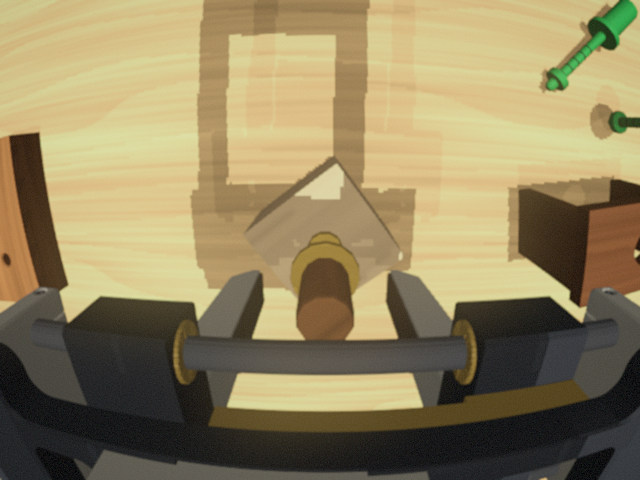

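View pics/zd_s.png

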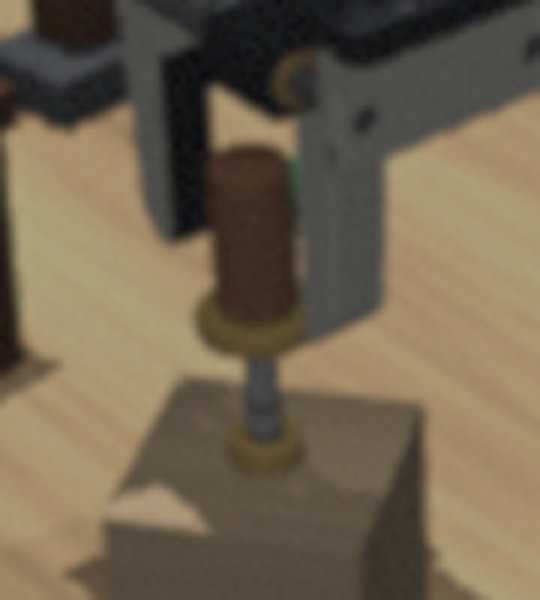

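```bash
python3 -c "
from h import *
im=imaging.read_camera('side'); cv2.imwrite('pics/ze_side.png',im)"
```

```text
(no output)
```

View pics/ze_side.png

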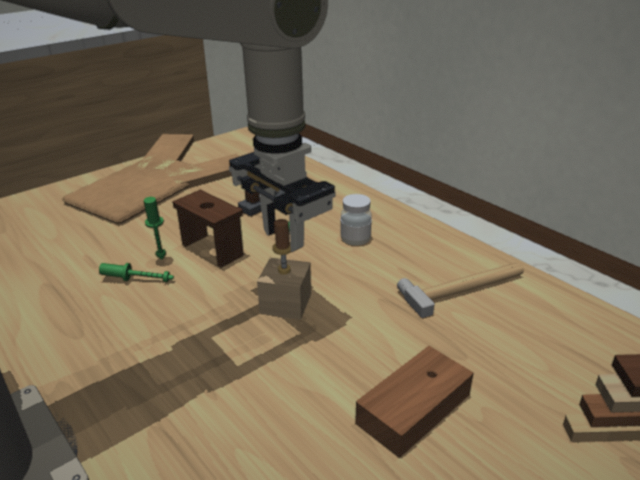

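carry_out(motion=[0,-0.008,0,0,0,0,0.3,0,-0.015,0,0,0,0,0.3,0,-0.02,0,0,0,0,0.3,0,-0.03,0,0,0,0,0.3,0,-0.02,0,0,0,0,0.3])

```text
t: 29.75
tool_pos: [0.5168, 0.0276, 0.2455]
orientation: [-1.571, -0.004, -0.004]
force: [-0.1, -0.3, -0.0]
opening: 0.0605
```

carry_out(motion=[0,0,0,0,0,0,0.3,-0.04,0,0,0,0,0,0.3,-0.03,0,0,0,0,0,0.3,0,0,0,0,0,0,0.3,0,0,0,0,0,0,0.3])

```text
t: 30.25
tool_pos: [0.4468, 0.0274, 0.2472]
orientation: [-1.571, -0.007, -0.006]
force: [0.7, 0.2, 0.1]
opening: 0.0604
```

```bash
python3 st.py; python3 -c "
from h import *
im=imaging.read_camera('side'); cv2.imwrite('pics/zf_side.png',im); cv2.imwrite('pics/zf_s.png',cv2.resize(im[195:330,140:340],None,fx=4,fy=4,interpolation=cv2.INTER_CUBIC))
im=imaging.read_camera('top'); cv2.imwrite('pics/zf_top.png',im)"
```

```text
t 30.25 pos [0.4468 0.0274 0.2472] F [0.7228 0.1855 0.1196] T [ 0.1141  0.0386 -0.0029] open 0.06039770852395749 q [-0.0534 -0.3068  1.8825  0.0001  1.5572 -1.6246]
[[ 1.      0.0087 -0.0004]
 [ 0.0004 -0.0004  1.    ]
 [ 0.0087 -1.     -0.0004]]
```

View pics/zf_side.png

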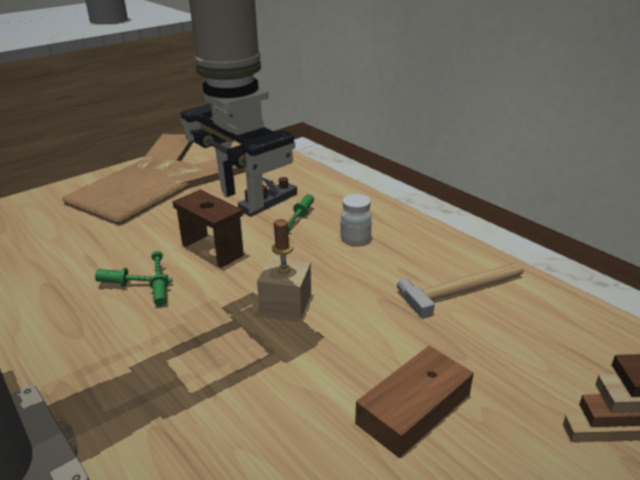

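View pics/zf_s.png

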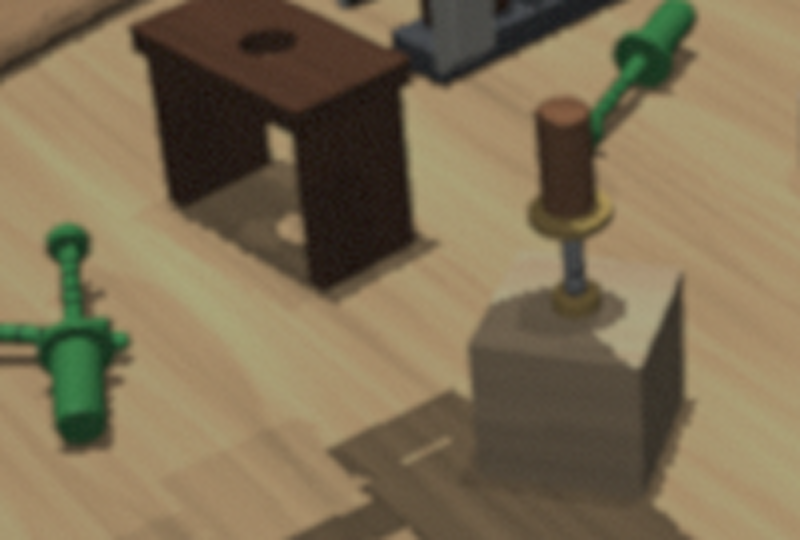

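View pics/zf_top.png

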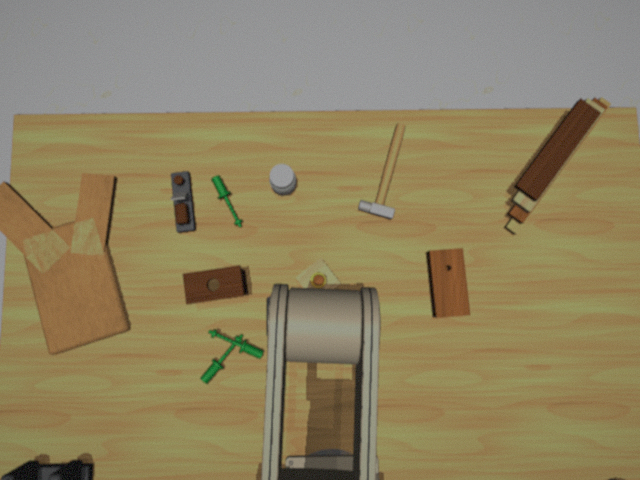

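carry_out(motion=[0,0,0,0,0,0,0.3,0,0,0,0,0,0,0.3,0,0,0,0,0,0,0.3,0,0,0,0,0,0,0.3,0,0,0,0,0,0,0.3])

```text
t: 30.85
tool_pos: [0.449, 0.0274, 0.2468]
orientation: [-1.571, -0.006, -0.005]
force: [-1.0, 0.9, -0.2]
opening: 0.0604
```

```bash
python3 -c "
from h import *
im=imaging.read_camera('side'); old=cv2.imread('pics/zf_side.png')
d=cv2.absdiff(im,old).max(2); d=cv2.blur(d,(5,5)); 
print('gauge',d[215:290,262:312].max(),'plane/jar',d[175:250,262:375].max(), 'greens',d[245:310,90:180].max())
cv2.imwrite('pics/zg_s.png',cv2.resize(im[210:300,240:330],None,fx=6,fy=6,interpolation=cv2.INTER_CUBIC))
w=imaging.read_camera('wrist'); cv2.imwrite('pics/zg_w.png',w)"
```

```text
gauge 25 plane/jar 21 greens 6
```

View pics/zg_s.png

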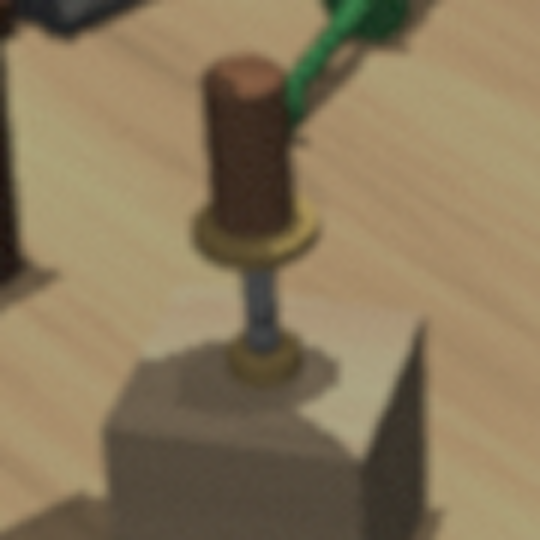

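View pics/zg_w.png

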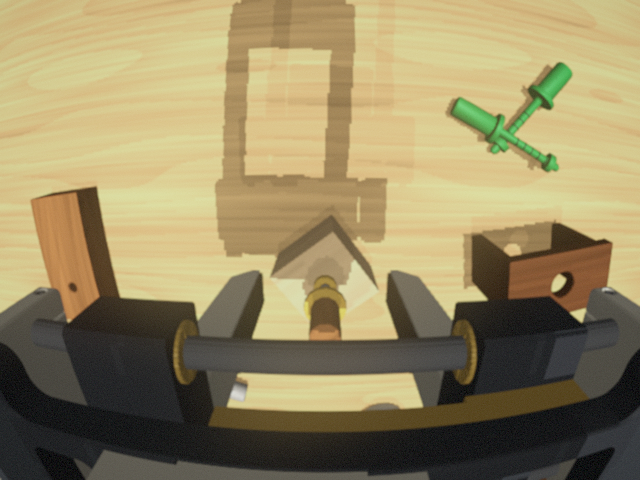

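```bash
python3 -c "
from h import *
print(robot.close_job())"
```

```text
the job is handed in; nothing more can be done
None
```

The tall block's hole is the deeper one, by about 7.5 mm. The gauge is standing in it, fully home, with its ring resting on the wood. The job took about 31 s.

| Hole | Depth | Measured push at the bottom |
|---|---|---|
| Tall block (probed first) | about 39.5 mm | about 13.5 N, including about 3 N of ring friction |
| Long plank (probed second) | about 32 mm | about 12.6 N |

- **Depths:** both come from the height at which the gauge stopped. Each stop stayed put as I pushed harder. In the plank the ring stayed clear of the wood, which agrees with that hole being shallower.
- **Final seating:** the second time in the tall block, the gauge bottomed at the same height as the first, so it had not slipped in the grip. I then let go and backed off.
- **Forces:** the highest push I read was about 14.5 N, but I did not record the force continuously. Sideways force reached about 7 N while leaning.
- **Last checks:** in the last pictures the gauge stands with at most a slight lean, within the hole's clearance, and no gap under the ring. The jar, mallet and plane look unmoved.
- **Toppled look-alikes:** the three green look-alikes fell over during the job. I did not steer the arm to them and felt no contact, so they probably fell by themselves. They are still on the bench, clear of everything that matters.

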